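# Build up a control unit's mounting rail

### The job

Build up the mounting rail of this control unit. Going from the feed terminals towards the end clamp, set the two-pole breaker, then the power supply, then the relay base fully down on the rail, upright and square to it, all three between the terminals and the clamp, and have the small blue relay plugged upright and fully home into the socket of the relay base. Leave the screwdriver, the fuse box and the roll of tape where they lie.

Things in the scene. Friction and masses are not known exactly. Their poses are not given: they have to be found in the camera images.
- rail_plate: Fixed steel plate on the bench, 250 (y) x 156 (x) x 3 mm, at a new place and yaw each time. A steel top-hat rail runs along its y, 220 mm long, 35 wide, top 18 mm above the bench. Origin: plate's underside, below the middle of the rail; z up. A wiring duct 33 mm high runs beside the rail at x = 63 to 89 mm.
- terminals: Feed terminals: three light-grey screw terminals side by side (six screws on top), fixed on the rail 87 mm from its middle, at either end; 30 mm along the rail, 60 across, top 53 mm above the bench. Origin: middle of underside, on the rail's centre line.
- end_clamp: End clamp: narrow mid-grey clip with one screw on top, fixed on the rail 87 mm from its middle, at the other end than the terminals; 10 mm along the rail, 54 across, top 47 mm above the bench. Origin: middle of underside, on the rail's centre line. Between terminals and clamp 154 mm of rail are free; the three devices take 118 of it.
- breaker: Loose breaker, 0.2 kg: light grey, black double toggle on top (to 80 mm), 36 mm along y (rail direction). Origin: middle of underside, z up. Above the shoulders (45 mm high, 90 mm long in x) a nose 45 mm long in x rises to 70 mm: grip it along x. Groove along y below, 37.5 mm wide (mouth 46.5), 9 deep, goes over the rail; seated, origin 9 mm above the plate's underside. Either way round.
- supply: Loose power supply, 0.24 kg: light grey, dark vent slots on top, 54 mm along y (rail direction). Origin: middle of underside, z up. Above the shoulders (45 mm high, 90 mm long in x) a nose 45 mm long in x rises to 70 mm: grip it along x. Groove along y below, 37.5 mm wide (mouth 46.5), 9 deep, goes over the rail; seated, origin 9 mm above the plate's underside. Either way round.
- relay_base: Loose relay base, 80 g: mid grey, 28 mm along y (rail direction). Origin, groove and seating as the breaker's; shoulders 45 mm high, 90 long in x; nose 45 mm long in x, rises to 66: grip it along x. Open socket in the middle of the top: 32 mm (x) by 16 (y), flared to 38 by 22 at its mouth, 8 deep (floor 58 mm above origin). Either way round.
- relay: Loose blue cube relay, 20 g: plain upright block 13 mm (x) by 29 (y) by 26 high. Origin: middle of underside, z up. Goes into the relay base's socket, its y along the base's x, either way round; plugged in, its origin is 58 mm above the base's origin and 18 mm of it stand out, so grip the upper half.
- screwdriver: Bystander, leave alone: yellow-handled screwdriver, 195 mm long along its y, lying behind the loose devices.
- fuse_box: Bystander, leave alone: small white box with a red lid, 34 x 62 x 20 mm.
- tape_roll: Bystander, leave alone: roll of black tape lying flat, 66 mm across, 18 mm high.

How it is judged:
By the outcome, as a careful person would: the job done as asked, in the order asked, and still so for the second after the job is handed in, with the robot touching nothing.
It also fails if it takes over 106 s, if anything falls off the work surface, if the arm or the gripper's body presses on something with over 40 N, if the wrist force passes 120 N, or if a joint passes its speed limit or range.

### The arm

A 6-joint arm with a two-finger parallel gripper is mounted at the origin on a cart in front of the work surface, level with it; the furniture and walls round the work are solid. World frame = base frame: x ahead of the robot, y to its left, z up, the work surface at z = 0. Lengths are in m, angles in rad, forces in N, time in s.
With the tool pointing down it reaches from about 0.35 to 0.975 m from the base axis. Payload 4.9 kg.
Tool frame: the origin (TCP) lies on the front face of the gripper's body, between the roots of the fingers; the fingertips stand 73 mm ahead of it and the grasp point (between the pads) lies 54 mm ahead of it; z points along the fingers, y is the line along which they close (so a half turn about z gives the same grasp; the last joint's range is limited). The gripper opens to 85 mm and grips with 20 to 120 N. Pads are 22 mm wide; open, the fingers measure 114 mm over their backs; the gripper's body (76 mm by 85 mm) begins 54 mm behind the grasp point. The pads swing forward as they close: fully open they stand 13 mm farther back than shut.
Start: joints at [-1.331, 0.053, 1.613, -0, 1.476, -0.119], TCP at [0.219, -0.585, 0.304] pointing down, gripper open.
Joint ranges: [-3.01, 3.01], [-1.01, 2.22], [0.06, 2.58], [-1.02, 4.17], [0.09, 2.62], [-3.14, 3.14]. Speed limits (rad/s): [2.57, 2.57, 3.14, 3.14, 3.14, 3.14].

### API

Orientations are given as a rotation vector (axis times angle).
In Python, from station import status, imaging, order gives the robot as it stands.
- The arm moves only by the tool arm_command, never from a script. Its argument "increments" is a list of rows, each an object with "slide": the shift along the tool's x, y, z in m, a list of three; "spin": the turn about the tool's z in degrees; "gripper": the opening, from -1 (shut) to 1 (fully open). In form: [{"slide": [x, y, z], "spin": spin, "gripper": gripper}, ...]. A call has 1 to 8 rows; each row is the pose to reach, as a shift and turn from the pose commanded when the call began, along the tool's axes at that moment; what a row does not reach only later rows make up. A row lasts 1/12 s, in which the tool goes at most 41.7 mm and 7.16 degrees, less where a joint would pass 70% of its speed; a pose out of reach is approached as far as the arm can. A call with a gripper value outside its range is refused whole. The fingers move at their own pace and stop on an object; "newtons" is the grip in N (left out, the last holds). Time passes only in rows, so rows that repeat a pose let the fingers close. It gives the time, the measured TCP pose, the force, the opening and the grip force at its end, in the units of the state.
- status.get_obs(): the state, without advancing time (a new reading comes with each control period).
- imaging.get_image(name): name is "scene" or "top" or "wrist"; returns a dict with "frame" (420x560x3 uint8, red, green, blue), "vfov" (degrees; the focal length in pixels is half the picture's height over the tangent of half this angle, whatever the lens; pixels are square), "cx", "cy" (the principal point, pixels), "view" (4x4, takes a point from world to camera coordinates); the wrist camera has in their place "mount" (4x4, takes a point from camera to tool coordinates, whose origin is the TCP and whose axes are the flange's). Camera axes: x right, y up, looking along -z (the intrinsics and any distortion apply to the point x, -y, -z); pixel columns grow to the right and rows downward; lengths in m; the calibration is good to about 2 mm. A picture is of the moment at which its call begins: read the wrist's pose just before it. There is no depth.
- order.finish_job(): hands the job in; it is judged then, once.
The state is a dict: "t": time; "q": joint angles; "dq": joint speeds; "effort": joint torques, N m; "tool_pos": TCP position; "tool_rot": TCP orientation; "contact_force": force on the tool from outside, world axes, zero at the start; "wrist_torque": the same for the moment, N m; "opening": finger opening in m; "grip_force": force on a finger pad.
Only numpy, scipy, OpenCV 4.12 (cv2) and the standard library are available. Lean on these libraries where they do the work, as an engineer would, in place of code of your own. Each camera call takes 0.05 s, during which the arm holds its last target. There are 200 camera calls.

## Working session

There is one attempt and no reset: what is moved stays moved. The work goes in short steps, Python scripts to look and compute and a tool call to move; the robot and the scene stay as the last step left them, time stands still between calls to the robot, and variables do not carry over. Pictures are saved under pics/ and viewed, at most 14 in all, crops included, and the job is handed in when it is done.

Besides the shell and the picture viewer there is one more tool, called after "Request:" as a command line: name --argument value ..., lists and objects as JSON in quotes. arm_command: Moves the arm, as the interface text tells. Its arguments: {"type":"object","properties":{"increments":{"type":"array","items":{"type":"object","properties":{"slide":{"type":"array","items":{"type":"number"}},"spin":{"type":"number"},"gripper":{"type":"number"}}}},"newtons":{"type":"number"}},"required":["increments"]}

```bash
mkdir -p pics; cat > h.py <<'E'
import numpy as np, cv2
from scipy.spatial.transform import Rotation as R
from station import status, imaging, order
def grab(name,fn=None):
    o=status.get_obs(); d=imaging.get_image(name); d['o']=o
    if fn: cv2.imwrite('pics/'+fn,d['frame'][:,:,::-1])
    return d
E
python3 - <<'E'
from h import *
o=status.get_obs(); print({k:np.round(v,3) for k,v in o.items()})
for n in ['scene','top','wrist']:
    d=grab(n,n+'0.png'); print(n,{k:(np.round(v,4).tolist() if k!='frame' else 0) for k,v in d.items() if k!='o'})
E
ls
```

```text
{'t': np.float64(0.0), 'q': array([-1.331,  0.053,  1.614,  0.   ,  1.476, -0.119]), 'dq': array([-0.002,  0.001, -0.   ,  0.001,  0.   , -0.001]), 'effort': array([ 1.0000e-03, -3.9368e+01, -3.7017e+01, -0.0000e+00,  7.0000e-03,
        0.0000e+00]), 'tool_pos': array([ 0.219, -0.585,  0.303]), 'tool_rot': array([-3.089, -0.56 ,  0.   ]), 'contact_force': array([-0.581, -0.044, -0.653]), 'wrist_torque': array([ 0.001,  0.058, -0.052]), 'grip_force': np.float64(0.0), 'opening': np.float64(0.085)}
scene {'frame': 0, 'vfov': 47.7829, 'cx': 289.023, 'cy': 207.469, 'view': [[-0.7585, -0.6516, 0.0109, 0.4599], [0.2766, -0.3068, 0.9107, -0.1499], [-0.59, 0.6938, 0.4129, -0.9023], [0.0, 0.0, 0.0, 1.0]]}
top {'frame': 0, 'vfov': 49.1807, 'cx': 288.5529, 'cy': 207.2829, 'view': [[0.1079, -0.9942, -0.0005, 0.057], [0.9724, 0.1054, 0.2083, -0.5431], [-0.207, -0.023, 0.9781, -1.0058], [0.0, 0.0, 0.0, 1.0]]}
wrist {'frame': 0, 'vfov': 64.0371, 'cx': 283.3506, 'cy': 212.6945, 'mount': [[-0.0007, 0.9548, 0.2973, 0.0762], [1.0, 0.0005, 0.0007, -0.0002], [0.0006, 0.2973, -0.9548, -0.0695], [0.0, 0.0, 0.0, 1.0]]}
h.py
pics
```

View pics/top0.png

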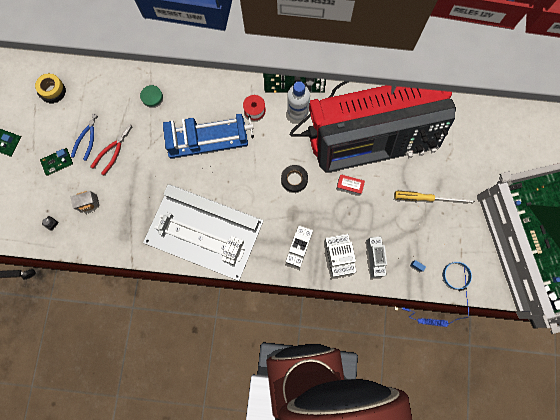

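View pics/scene0.png

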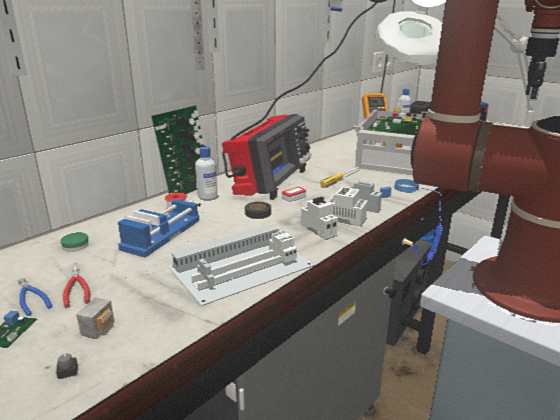

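```bash
cat >> h.py <<'E'
def cam(d):
    """camera centre and camera->world rotation"""
    if 'view' in d:
        V=np.array(d['view']); return -V[:3,:3].T@V[:3,3], V[:3,:3].T
    M=np.array(d['mount']); Rt=R.from_rotvec(d['o']['tool_rot']).as_matrix()
    return Rt@M[:3,3]+d['o']['tool_pos'], Rt@M[:3,:3]
def ray(d,px):
    px=np.atleast_2d(px).astype(float); f=210/np.tan(np.radians(d['vfov'])/2)
    c,Rw=cam(d)
    v=np.c_[(px[:,0]-d['cx'])/f,-(px[:,1]-d['cy'])/f,-np.ones(len(px))]@Rw.T
    return c,v
def plane(d,px,z):
    c,v=ray(d,px); return c+v*((z-c[2])/v[:,2])[:,None]
def proj(d,P):
    c,Rw=cam(d); f=210/np.tan(np.radians(d['vfov'])/2)
    q=(np.atleast_2d(P)-c)@Rw
    return np.c_[d['cx']+f*q[:,0]/-q[:,2], d['cy']-f*q[:,1]/-q[:,2]]
def tri(a,pa,b,pb):
    """midpoint of two rays and miss distance"""
    ca,va=ray(a,pa); cb,vb=ray(b,pb); va=va[0]/np.linalg.norm(va);vb=vb[0]/np.linalg.norm(vb)
    s=np.linalg.lstsq(np.c_[va,-vb],cb-ca,rcond=None)[0]
    A=ca+s[0]*va;B=cb+s[1]*vb; return (A+B)/2,np.linalg.norm(A-B)
E
python3 - <<'E'
from h import *
d=grab('top')
for n,p,z in [('brk',(299,245),.07),('sup',(341,256),.07),('base',(377,256),.066),('relay',(418,266),.026),('plate',(204,232),.018),('tL',(166,223),.05),('tR',(234,250),.05)]:
    print(n,plane(d,p,z).round(3))
o=status.get_obs();print(R.from_rotvec(o['tool_rot']).as_matrix().round(3))
f=d['frame'][150:310,130:440]; cv2.imwrite('pics/topc.png',cv2.resize(f,None,fx=2.5,fy=2.5,interpolation=cv2.INTER_CUBIC)[:,:,::-1])
E
```

```text
brk [[0.447 0.082 0.07 ]]
sup [[ 0.433 -0.014  0.07 ]]
base [[ 0.442 -0.095  0.066]]
relay [[ 0.434 -0.198  0.026]]
plate [[0.461 0.309 0.018]]
tL [[0.468 0.394 0.05 ]]
tR [[0.423 0.229 0.05 ]]
[[ 0.936  0.351 -0.   ]
 [ 0.351 -0.936  0.001]
 [ 0.    -0.001 -1.   ]]
```

View pics/topc.png

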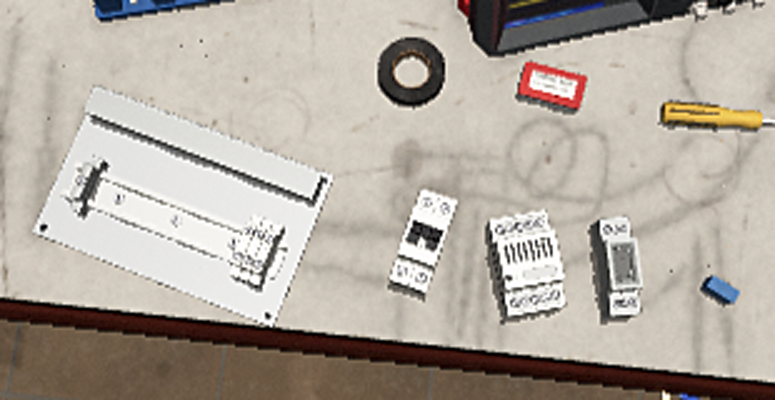

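View pics/wrist0.png

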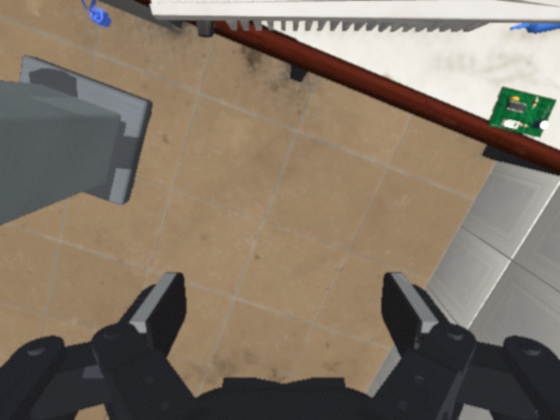

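Request:
arm_command --increments '[{"slide": [0.03,-0.03,-0.04],"spin": -7,"gripper": 1},{"slide": [0.19,-0.2,-0.08],"spin": -52,"gripper": 1},{"slide": [0.19,-0.2,-0.08],"spin": -52,"gripper": 1},{"slide": [0.19,-0.2,-0.08],"spin": -52,"gripper": 1},{"slide": [0.19,-0.2,-0.08],"spin": -52,"gripper": 1},{"slide": [0.19,-0.2,-0.08],"spin": -52,"gripper": 1},{"slide": [0.19,-0.2,-0.08],"spin": -52,"gripper": 1},{"slide": [0.19,-0.2,-0.08],"spin": -52,"gripper": 1}]'

```text
t: 0.87
tool_pos: [0.3293, -0.3268, 0.3865]
tool_rot: [2.519, 1.871, 0.004]
contact_force: [0.2, -1.5, 0.1]
opening: 0.0856
grip_force: 0.0
```

Request:
arm_command --increments '[{"slide": [0.27,0.02,0.05],"spin": 0,"gripper": 1},{"slide": [0.27,0.02,0.05],"spin": 0,"gripper": 1},{"slide": [0.27,0.02,0.05],"spin": 0,"gripper": 1},{"slide": [0.27,0.02,0.05],"spin": 0,"gripper": 1},{"slide": [0.27,0.02,0.05],"spin": 0,"gripper": 1},{"slide": [0.27,0.02,0.05],"spin": 0,"gripper": 1},{"slide": [0.27,0.02,0.05],"spin": 0,"gripper": 1},{"slide": [0.27,0.02,0.05],"spin": 0,"gripper": 1}]'

```text
t: 1.53
tool_pos: [0.4275, -0.0757, 0.3323]
tool_rot: [-2.524, -1.865, -0.0]
contact_force: [0.9, -1.0, 0.5]
opening: 0.0854
grip_force: 0.0
```

```bash
python3 - <<'E'
from h import *
import pickle
d=grab('wrist','w1.png'); pickle.dump(d,open('w1.pkl','wb'))
o=d['o'];print(o['t'],o['tool_pos'].round(4),o['tool_rot'].round(4),o['q'].round(3));print(R.from_rotvec(o['tool_rot']).as_matrix().round(3))
E
```

```text
1.5333 [ 0.4275 -0.0757  0.3323] [-2.5244e+00 -1.8651e+00 -1.0000e-04] [-0.348 -0.445  1.996  0.002  1.593 -0.05 ]
[[ 0.294  0.956 -0.002]
 [ 0.956 -0.294  0.002]
 [ 0.002 -0.002 -1.   ]]
```

View pics/w1.png

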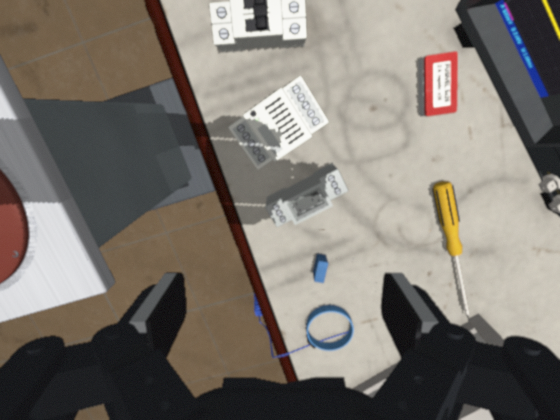

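Request:
arm_command --increments '[{"slide": [0.09,0,0]},{"slide": [0.09,0,0]},{"slide": [0.09,0,0]},{"slide": [0.09,0,0]},{"slide": [0.09,0,0]}]'

```text
validation failed for argument at $.in...
```

```bash
cat > shot.py <<'E'
from h import *
import pickle,sys
n=sys.argv[1]; d=grab('wrist',n+'.png'); pickle.dump(d,open(n+'.pkl','wb'))
o=d['o'];x=R.from_rotvec(o['tool_rot']).as_matrix()[:,0]
print(o['t'].round(2),o['tool_pos'].round(4),'yaw',np.degrees(np.arctan2(x[1],x[0])).round(2),'dq',np.abs(o['dq']).max().round(4))
E
python3 shot.py w2
```

```text
Traceback (most recent call last):
  File "shot.py", line 5, in <module>
    print(o['t'].round(2),o['tool_pos'].round(4),'yaw',np.degrees(np.arctan2(x[1],x[0])).round(2),'dq',np.abs(o['dq']).max().round(4))
          ^^^^^^^^^^^^
AttributeError: 'float' object has no attribute 'round'
```

Request:
arm_command --increments '[{"slide": [0.09,0,0]},{"slide": [0.09,0,0]},{"slide": [0.09,0,0]},{"slide": [0.09,0,0]},{"slide": [0.09,0,0]}]'

```text
validation failed for argument at $.in...
```

```bash
python3 shot.py w3
```

```text
Traceback (most recent call last):
  File "shot.py", line 5, in <module>
    print(o['t'].round(2),o['tool_pos'].round(4),'yaw',np.degrees(np.arctan2(x[1],x[0])).round(2),'dq',np.abs(o['dq']).max().round(4))
          ^^^^^^^^^^^^
AttributeError: 'float' object has no attribute 'round'
```

Request:
arm_command --increments '[{"slide": [0.13,-0.02,0]},{"slide": [0.13,-0.02,0]},{"slide": [0.13,-0.02,0]},{"slide": [0.13,-0.02,0]},{"slide": [0.13,-0.02,0]},{"slide": [0.13,-0.02,0]}]'

```text
validation failed for argument at $.in...
```

```bash
python3 shot.py w4
```

```text
Traceback (most recent call last):
  File "shot.py", line 5, in <module>
    print(o['t'].round(2),o['tool_pos'].round(4),'yaw',np.degrees(np.arctan2(x[1],x[0])).round(2),'dq',np.abs(o['dq']).max().round(4))
          ^^^^^^^^^^^^
AttributeError: 'float' object has no attribute 'round'
```

Request:
arm_command --increments '[{"slide": [0.08,-0.04,0]},{"slide": [0.08,-0.04,0]},{"slide": [0.08,-0.04,0]},{"slide": [0.08,-0.04,0]},{"slide": [0.08,-0.04,0]}]'

```text
validation failed for argument at $.in...
```

```bash
python3 shot.py w5; python3 - <<'E'
import cv2,numpy as np
a=[cv2.imread(f'pics/w{i}.png') for i in (2,3,4,5)]
m=np.vstack([np.hstack(a[:2]),np.hstack(a[2:])]); m=cv2.resize(m,(800,600),interpolation=cv2.INTER_AREA)
cv2.imwrite('pics/m1.png',m)
E
```

```text
Traceback (most recent call last):
  File "shot.py", line 5, in <module>
    print(o['t'].round(2),o['tool_pos'].round(4),'yaw',np.degrees(np.arctan2(x[1],x[0])).round(2),'dq',np.abs(o['dq']).max().round(4))
          ^^^^^^^^^^^^
AttributeError: 'float' object has no attribute 'round'
```

View pics/m1.png

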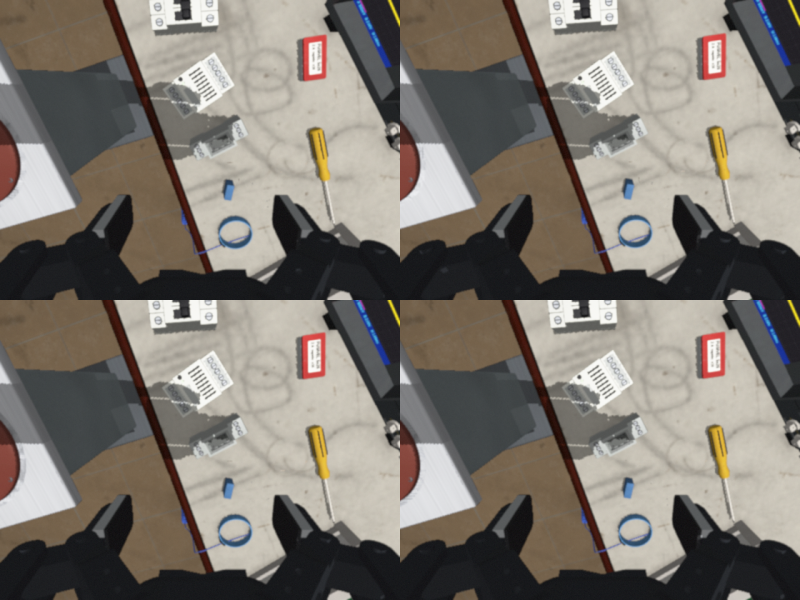

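The rows need all their fields, so the arm did not move: the four panels show the same view as w1. I'm repeating it with every field given.

```bash
sed -i "s/o\['t'\].round(2)/round(o['t'],2)/" shot.py
```

Request:
arm_command --increments '[{"slide": [0.09,0,0],"spin": 0,"gripper": 1},{"slide": [0.09,0,0],"spin": 0,"gripper": 1},{"slide": [0.09,0,0],"spin": 0,"gripper": 1},{"slide": [0.09,0,0],"spin": 0,"gripper": 1},{"slide": [0.09,0,0],"spin": 0,"gripper": 1}]'

```text
t: 2.2
tool_pos: [0.4541, 0.0054, 0.3341]
tool_rot: [2.533, 1.858, -0.001]
contact_force: [0.1, -0.4, -0.6]
opening: 0.085
grip_force: 0.0
```

```bash
python3 shot.py w2
```

```text
2.2 [0.4541 0.0054 0.3341] yaw 72.52 dq 0.0232
```

Request:
arm_command --increments '[{"slide": [0.09,0,0],"spin": 0,"gripper": 1},{"slide": [0.09,0,0],"spin": 0,"gripper": 1},{"slide": [0.09,0,0],"spin": 0,"gripper": 1},{"slide": [0.09,0,0],"spin": 0,"gripper": 1},{"slide": [0.09,0,0],"spin": 0,"gripper": 1}]'

```text
t: 2.67
tool_pos: [0.4811, 0.0908, 0.3338]
tool_rot: [2.533, 1.857, -0.001]
contact_force: [0.4, 0.5, 0.1]
opening: 0.0856
grip_force: 0.0
```

```bash
python3 shot.py w3
```

```text
2.67 [0.4811 0.0908 0.3338] yaw 72.49 dq 0.0179
```

Request:
arm_command --increments '[{"slide": [0.13,-0.02,0],"spin": 0,"gripper": 1},{"slide": [0.13,-0.02,0],"spin": 0,"gripper": 1},{"slide": [0.13,-0.02,0],"spin": 0,"gripper": 1},{"slide": [0.13,-0.02,0],"spin": 0,"gripper": 1},{"slide": [0.13,-0.02,0],"spin": 0,"gripper": 1},{"slide": [0.13,-0.02,0],"spin": 0,"gripper": 1}]'

```text
t: 3.22
tool_pos: [0.5011, 0.2207, 0.3338]
tool_rot: [2.533, 1.857, -0.001]
contact_force: [-0.8, 0.7, 0.3]
opening: 0.0853
grip_force: 0.0
```

```bash
python3 shot.py w4
```

```text
3.22 [0.5011 0.2207 0.3338] yaw 72.49 dq 0.0201
```

Request:
arm_command --increments '[{"slide": [0.08,-0.04,0],"spin": 0,"gripper": 1},{"slide": [0.08,-0.04,0],"spin": 0,"gripper": 1},{"slide": [0.08,-0.04,0],"spin": 0,"gripper": 1},{"slide": [0.08,-0.04,0],"spin": 0,"gripper": 1},{"slide": [0.08,-0.04,0],"spin": 0,"gripper": 1}]'

```text
t: 3.68
tool_pos: [0.4871, 0.3089, 0.3339]
tool_rot: [2.533, 1.857, -0.001]
contact_force: [0.3, 0.3, 0.4]
opening: 0.0853
grip_force: 0.0
```

```bash
python3 shot.py w5; python3 - <<'E'
import cv2,numpy as np
a=[cv2.imread(f'pics/w{i}.png') for i in (2,3,4,5)]
m=np.vstack([np.hstack(a[:2]),np.hstack(a[2:])]); m=cv2.resize(m,(800,600),interpolation=cv2.INTER_AREA)
cv2.imwrite('pics/m2.png',m)
E
```

```text
3.68 [0.4871 0.3089 0.3339] yaw 72.49 dq 0.0166
```

View pics/m2.png

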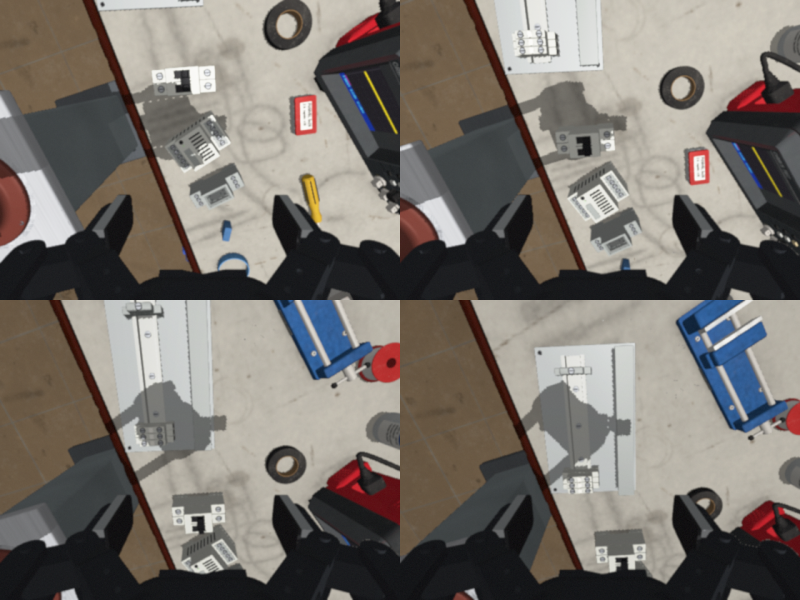

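```bash
cat > mos.py <<'E'
import cv2,numpy as np
def mos(panels,cols,w,h,s,out):
    """panels: (name,cx,cy); prints the origin of each"""
    T=[]
    for n,cx,cy in panels:
        a=cv2.imread(f'pics/{n}.png'); x0,y0=int(cx-w/2),int(cy-h/2)
        M=np.float32([[s,0,-s*x0+(s-1)/2],[0,s,-s*y0+(s-1)/2]])
        t=cv2.warpAffine(a,M,(int(w*s),int(h*s)),flags=cv2.INTER_CUBIC); 
        t=cv2.LUT(t,np.uint8(255*(np.arange(256)/255)**0.8))
        for i in range(0,w,10):
            cv2.line(t,(int(i*s),0),(int(i*s),5 if (x0+i)%50 else 14),(0,0,255),1) if (x0+i)%10==0 else 0
        T.append(t); print(n,'x0,y0',x0,y0,'scale',s)
    cv2.imwrite('pics/'+out,np.vstack([np.hstack(T[i:i+cols]) for i in range(0,len(T),cols)]))
E
python3 - <<'E'
from mos import mos
mos([('w2',258,112),('w1',279,121),('w1',308,199),('w3',262,202),('w3',278,268),('w2',302,264)],3,106,120,2.5,'m3.png')
E
```

```text
w2 x0,y0 205 52 scale 2.5
w1 x0,y0 226 61 scale 2.5
w1 x0,y0 255 139 scale 2.5
w3 x0,y0 209 142 scale 2.5
w3 x0,y0 225 208 scale 2.5
w2 x0,y0 249 204 scale 2.5
```

View pics/m3.png

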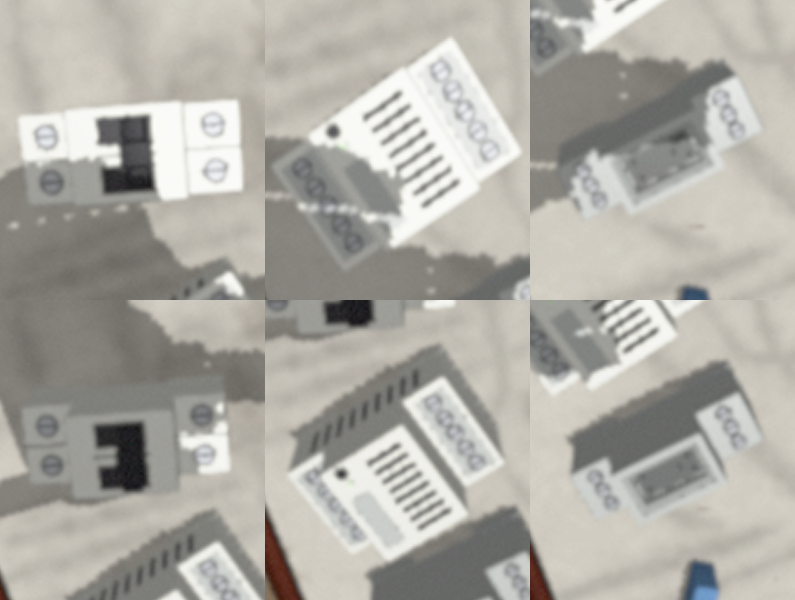

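```bash
python3 - <<'E'
from h import *
import pickle
W={n:pickle.load(open(n+'.pkl','rb')) for n in ['w1','w2','w3']}
def P(o,off,pts): return np.array([[o[0]+(x-off[0]+.5)/2.5-.5,o[1]+(y-off[1]+.5)/2.5-.5] for x,y in pts])
# order: TL,TR,BR,BL ; TL->TR along device x
D={'brk':[('w2',P((205,52),(0,0),[(66,108),(183,101),(187,198),(71,204)])),('w3',P((209,142),(0,300),[(67,415),(176,408),(181,493),(71,499)]))],
'sup':[('w1',P((226,61),(265,0),[(308,138),(405,67),(478,186),(390,247)])),('w3',P((225,208),(265,300),[(328,472),(407,425),(467,517),(388,560)]))],
'base':[('w1',P((255,139),(530,0),[(607,157),(705,113),(722,166),(630,212)])),('w2',P((249,204),(530,300),[(612,472),(703,432),(727,480),(641,522)]))]}
for k,((a,pa),(b,pb)) in D.items():
    X,m=tri(W[a],pa.mean(0),W[b],pb.mean(0)); print(k,X.round(4),'miss',round(m,4))
    for w,p in((a,pa),(b,pb)):
        Q=plane(W[w],p,.07 if k!='base' else .066)
        e=Q[1]-Q[0]+Q[2]-Q[3]; g=Q[2]-Q[1]+Q[3]-Q[0]
        print('   ',w,Q.mean(0).round(4),'x-yaw',np.degrees(np.arctan2(e[1],e[0])).round(1),'perp+90',(np.degrees(np.arctan2(g[1],g[0]))+90).round(1),np.linalg.norm(e[:2]).round(4)/2,np.linalg.norm(g[:2]).round(4)/2)
for w in('w1','w2'):
    f=cv2.cvtColor(W[w]['frame'],cv2.COLOR_RGB2HSV); m=cv2.inRange(f,(95,120,60),(120,255,255))
    n,l,s,c=cv2.connectedComponentsWithStats(m)
    for i in range(1,n):
        if s[i,4]>60 and 300<c[i][0]<340: print(w,s[i],c[i].round(1),plane(W[w],c[i],.02).round(4))
E
```

```text
brk [0.4506 0.0819 0.069 ] miss 0.0006
    w2 [0.4503 0.0817 0.07  ] x-yaw -14.5 perp+90 -16.1 0.0445 0.03525
    w3 [0.4509 0.0818 0.07  ] x-yaw -14.0 perp+90 -15.9 0.0453 0.0362
sup [ 0.4404 -0.015   0.0683] miss 0.0009
    w1 [ 0.4399 -0.0153  0.07  ] x-yaw 17.4 perp+90 17.8 0.0431 0.05155
    w3 [ 0.4411 -0.0147  0.07  ] x-yaw 15.0 perp+90 12.9 0.0419 0.0523
base [ 0.4466 -0.1021  0.0589] miss 0.001
    w1 [ 0.447  -0.1004  0.066 ] x-yaw 9.4 perp+90 3.6 0.04355 0.0249
    w2 [ 0.4466 -0.0984  0.066 ] x-yaw 10.0 perp+90 9.3 0.0441 0.02725
w1 [314 255  13  26 245] [319.8 267.8] [[ 0.4368 -0.198   0.02  ]]
w1 [308 306  40  17 159] [325.2 310.9] [[ 0.4271 -0.2601  0.02  ]]
w1 [308 327  44  22 235] [330.3 342. ] [[ 0.4212 -0.3088  0.02  ]]
w2 [312 310  11  27 225] [316.8 323. ] [[ 0.4373 -0.1962  0.02  ]]
w2 [306 355  39  18 196] [323.1 360.7] [[ 0.429  -0.2576  0.02  ]]
```

```bash
python3 - <<'E'
from mos import mos
mos([('w4',220,112),('w5',258,170)],2,150,224,2.6,'m4.png')
E
```

```text
w4 x0,y0 145 0 scale 2.6
w5 x0,y0 183 58 scale 2.6
```

View pics/m4.png

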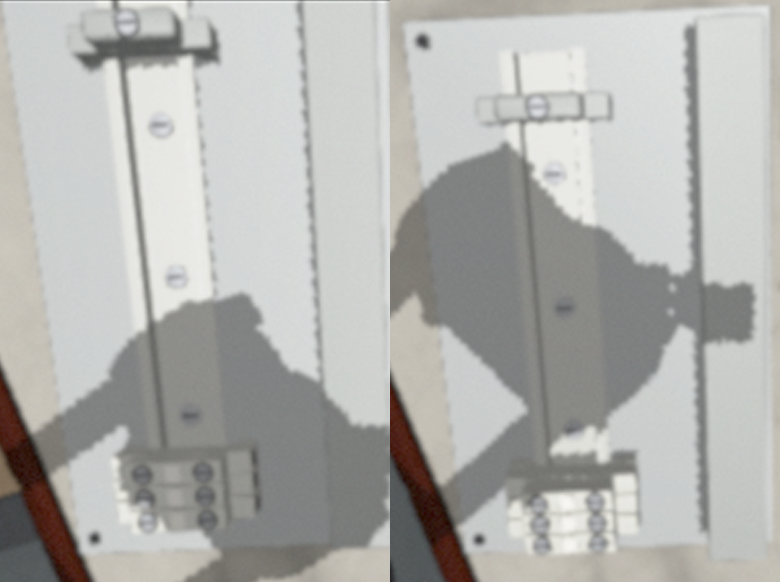

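```bash
python3 - <<'E'
from h import *
import pickle
a,b=[pickle.load(open(n+'.pkl','rb')) for n in ['w4','w5']]
A=lambda p:np.array([145+(p[0]+.5)/2.6-.5,(p[1]+.5)/2.6-.5]); B=lambda p:np.array([183+(p[0]-390+.5)/2.6-.5,58+(p[1]+.5)/2.6-.5])
T=lambda p,q:tri(a,A(p),b,B(q))
S=[T(p,q) for p,q in [((162,125),(554,174)),((177,277),(565,307)),((191,414),(573,429))]]
for s in S: print('screw',s[0].round(4),round(s[1],4))
c=T((127,22),(538,106)); t=T((174.8,497.2),(569,523.8))
print('clamp',c[0].round(4),c[1].round(4),'term',t[0].round(4),t[1].round(4))
for z in (.008,.018):
    print(z,[plane(d,f(p),z)[0].round(4)[:2] for d,f,p in [(a,A,(177,277)),(b,B,(565,307))]])
d=c[0]-t[0]; print('yaw rail t->c',np.degrees(np.arctan2(d[1],d[0])),np.linalg.norm(d[:2]),'mid',((c[0]+t[0])/2).round(4))
d=S[0][0]-S[2][0]; print('yaw screws',np.degrees(np.arctan2(d[1],d[0])),np.linalg.norm(d[:2]))
for nm,d,f,pts in (('w5',b,B,[(501,55),(585,50),(606,450)]),('w4',a,A,[(105,60),(196,60),(228,445)])):
    print(nm,'edges z18',plane(d,[f(p) for p in pts],.018).round(4)[:,:2].tolist())
E
```

```text
screw [0.4637 0.3773 0.0042] 0.0007
screw [0.4482 0.3193 0.0033] 0.0001
screw [0.4323 0.2615 0.0028] 0.0005
clamp [0.4709 0.4036 0.0466] 0.0001 term [0.4258 0.2357 0.0538] 0.0002
0.008 [array([0.449, 0.319]), array([0.4489, 0.3201])]
0.018 [array([0.4509, 0.3184]), array([0.4505, 0.3216])]
yaw rail t->c 74.98560763142034 0.17381114614615276 mid [0.4483 0.3197 0.0502]
yaw screws 74.82218744730996 0.11995222337713377
w5 edges z18 [[0.46, 0.4287], [0.4935, 0.4201], [0.4464, 0.2515]]
w4 edges z18 [[0.4533, 0.4028], [0.4874, 0.3921], [0.4468, 0.2449]]
```

```bash
cat > plan.py <<'E'
import sys,json
from h import *
def plan(targets,start=None):
    """targets (x,y,z,yaw deg of tool x); prints the shift in the axes at the start of each"""
    if start is None:
        o=status.get_obs(); X=R.from_rotvec(o['tool_rot']).as_matrix()[:,0]
        start=[*o['tool_pos'],np.degrees(np.arctan2(X[1],X[0]))]; print('now',np.round(start,4),'t',round(float(o['t']),2),'F',o['contact_force'].round(1),'open',round(float(o['opening']),4),'grip',round(float(o['grip_force']),1))
    p=np.array(start,float)
    for t in targets:
        t=np.array(t,float); y=np.radians(p[3]); d=t-p
        x=d[0]*np.cos(y)+d[1]*np.sin(y); yy=d[0]*np.sin(y)-d[1]*np.cos(y)
        print('slide',[round(x,4),round(yy,4),round(-d[2],4)],'spin',round(-d[3],1),'min rows',int(np.ceil(max(np.linalg.norm(d[:3])/.0417,abs(d[3])/7.16))))
        p=t
if __name__=='__main__': plan(json.loads(sys.argv[1]))
E
python3 plan.py '[[0.4506,0.0818,0.20,75],[0.4506,0.0818,0.122,75],[0.4506,0.0818,0.22,75],[0.4367,0.276,0.22,75],[0.4367,0.276,0.155,75]]'
```

```text
now [ 0.4872  0.3087  0.334  72.4433] t 3.73 F [-1.2 -1.2 -0.1] open 0.0858 grip 0.0
slide [np.float64(-0.2273), np.float64(0.0335), np.float64(0.134)] spin -2.6 min rows 7
slide [np.float64(0.0), np.float64(0.0), np.float64(0.078)] spin -0.0 min rows 2
slide [np.float64(0.0), np.float64(0.0), np.float64(-0.098)] spin -0.0 min rows 3
slide [np.float64(0.184), np.float64(-0.0637), np.float64(-0.0)] spin -0.0 min rows 5
slide [np.float64(0.0), np.float64(0.0), np.float64(0.065)] spin -0.0 min rows 2
```

Request:
arm_command --increments '[{"slide": [-0.2275,0.0335,0.134],"spin": -2.6,"gripper": 1},{"slide": [-0.2275,0.0335,0.134],"spin": -2.6,"gripper": 1},{"slide": [-0.2275,0.0335,0.134],"spin": -2.6,"gripper": 1},{"slide": [-0.2275,0.0335,0.134],"spin": -2.6,"gripper": 1},{"slide": [-0.2275,0.0335,0.134],"spin": -2.6,"gripper": 1},{"slide": [-0.2275,0.0335,0.134],"spin": -2.6,"gripper": 1},{"slide": [-0.2275,0.0335,0.134],"spin": -2.6,"gripper": 1},{"slide": [-0.2275,0.0335,0.134],"spin": -2.6,"gripper": 1}]'

```text
t: 4.4
tool_pos: [0.4483, 0.0793, 0.1969]
tool_rot: [-2.495, -1.906, 0.008]
contact_force: [0.2, -0.2, -0.1]
opening: 0.0855
grip_force: 0.0
```

Request:
arm_command --increments '[{"slide": [0,0,0],"spin": 0,"gripper": 1},{"slide": [0,0,0],"spin": 0,"gripper": 1},{"slide": [0,0,0.04],"spin": 0,"gripper": 1},{"slide": [0,0,0.07],"spin": 0,"gripper": 1},{"slide": [0,0,0.07],"spin": 0,"gripper": 1},{"slide": [0,0,0.07],"spin": 0,"gripper": 1}]'

```text
t: 4.9
tool_pos: [0.4501, 0.084, 0.1295]
tool_rot: [-2.487, -1.916, 0.003]
contact_force: [0.0, -0.8, 0.2]
opening: 0.0854
grip_force: 0.0
```

```bash
python3 plan.py '[[0.4506,0.0818,0.122,75]]'; python3 shot.py b1
```

```text
now [ 0.4501  0.084   0.1295 75.2291] t 4.9 F [ 0.  -0.8  0.2] open 0.0854 grip 0.0
slide [np.float64(-0.002), np.float64(0.0011), np.float64(0.0075)] spin 0.2 min rows 1
4.9 [0.4501 0.084  0.1295] yaw 75.23 dq 0.0522
```

View pics/b1.png

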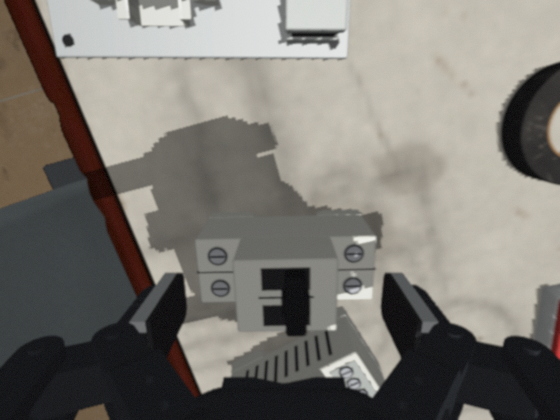

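The breaker (nose at about 235–338, 265–330) sits square and centred between the open fingers. I'll close on it and lift.

Request:
arm_command --increments '[{"slide": [-0.002,0.001,0.0075],"spin": 0,"gripper": 1},{"slide": [-0.002,0.001,0.0075],"spin": 0,"gripper": 1},{"slide": [-0.002,0.001,0.0075],"spin": 0,"gripper": -0.3},{"slide": [-0.002,0.001,0.0075],"spin": 0,"gripper": -0.3},{"slide": [-0.002,0.001,0.0075],"spin": 0,"gripper": -0.3},{"slide": [-0.002,0.001,0.0075],"spin": 0,"gripper": -0.3},{"slide": [-0.002,0.001,0.0075],"spin": 0,"gripper": -0.3},{"slide": [-0.002,0.001,0.0075],"spin": 0,"gripper": -0.3}]' --newtons 50

```text
t: 5.62
tool_pos: [0.4517, 0.0812, 0.1233]
tool_rot: [2.489, 1.915, 0.002]
contact_force: [0.2, -0.0, 4.2]
opening: 0.0437
grip_force: 53.6
```

Request:
arm_command --increments '[{"slide": [0,0,0],"spin": 0,"gripper": -0.3},{"slide": [0,0,0],"spin": 0,"gripper": -0.3},{"slide": [0,0,0],"spin": 0,"gripper": -0.3},{"slide": [0,0,-0.03],"spin": 0,"gripper": -0.3},{"slide": [0,0,-0.06],"spin": 0,"gripper": -0.3},{"slide": [0,0,-0.1],"spin": 0,"gripper": -0.3},{"slide": [0,0,-0.1],"spin": 0,"gripper": -0.3}]'

```text
t: 6.2
tool_pos: [0.4542, 0.0812, 0.2298]
tool_rot: [2.484, 1.911, 0.015]
contact_force: [2.2, -0.5, -0.4]
opening: 0.0437
grip_force: 53.1
```

```bash
python3 plan.py '[[0.4367,0.276,0.22,75],[0.4367,0.276,0.155,75]]'
```

```text
now [ 0.4542  0.0812  0.2298 75.1616] t 6.2 F [ 2.2 -0.5 -0.4] open 0.0437 grip 53.1
slide [np.float64(0.1838), np.float64(-0.0668), np.float64(0.0098)] spin 0.2 min rows 5
slide [np.float64(0.0), np.float64(0.0), np.float64(0.065)] spin -0.0 min rows 2
```

Request:
arm_command --increments '[{"slide": [0.184,-0.064,0],"spin": 0,"gripper": -0.3},{"slide": [0.184,-0.064,0],"spin": 0,"gripper": -0.3},{"slide": [0.184,-0.064,0],"spin": 0,"gripper": -0.3},{"slide": [0.184,-0.064,0],"spin": 0,"gripper": -0.3},{"slide": [0.184,-0.064,0],"spin": 0,"gripper": -0.3},{"slide": [0.184,-0.064,0.047],"spin": 0,"gripper": -0.3},{"slide": [0.184,-0.064,0.047],"spin": 0,"gripper": -0.3},{"slide": [0.184,-0.064,0.047],"spin": 0,"gripper": -0.3}]'

```text
t: 6.87
tool_pos: [0.4331, 0.2743, 0.1703]
tool_rot: [-2.487, -1.916, 0.016]
contact_force: [0.0, -0.8, -1.9]
opening: 0.0439
grip_force: 52.8
```

Request:
arm_command --increments '[{"slide": [0,0,0],"spin": 0,"gripper": -0.3},{"slide": [0,0,0],"spin": 0,"gripper": -0.3},{"slide": [0,0,0],"spin": 0,"gripper": -0.3}]'

```text
t: 7.12
tool_pos: [0.4374, 0.2751, 0.1771]
tool_rot: [2.49, 1.914, 0.004]
contact_force: [0.9, -0.1, -2.8]
opening: 0.0445
grip_force: 52.8
```

```bash
python3 plan.py '[[0.4367,0.276,0.148,75]]';python3 shot.py b2
```

```text
now [ 0.4374  0.2751  0.1771 75.0842] t 7.12 F [ 0.9 -0.1 -2.8] open 0.0445 grip 52.8
slide [np.float64(0.0007), np.float64(-0.0009), np.float64(0.0291)] spin 0.1 min rows 1
7.12 [0.4374 0.2751 0.1771] yaw 75.08 dq 0.0042
```

View pics/b2.png

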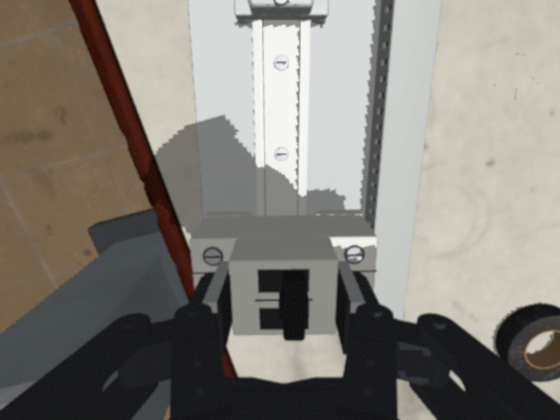

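Breaker is held square, its groove over the rail (screws at 281,62 and 281,155). Now going down gently.

Request:
arm_command --increments '[{"slide": [0.0005,-0.001,0.012],"spin": 0,"gripper": -0.3},{"slide": [0.0005,-0.001,0.022],"spin": 0,"gripper": -0.3},{"slide": [0.0005,-0.001,0.03],"spin": 0,"gripper": -0.3},{"slide": [0.0005,-0.001,0.034],"spin": 0,"gripper": -0.3},{"slide": [0.0005,-0.001,0.038],"spin": 0,"gripper": -0.3},{"slide": [0.0005,-0.001,0.041],"spin": 0,"gripper": -0.3},{"slide": [0.0005,-0.001,0.043],"spin": 0,"gripper": -0.3},{"slide": [0.0005,-0.001,0.043],"spin": 0,"gripper": -0.3}]'

```text
t: 7.83
tool_pos: [0.4356, 0.2763, 0.1325]
tool_rot: [-2.49, -1.916, -0.0]
contact_force: [0.3, -0.1, -2.2]
opening: 0.044
grip_force: 53.0
```

Request:
arm_command --increments '[{"slide": [0,0,0.001],"spin": 0,"gripper": -0.3},{"slide": [0,0,0.002],"spin": 0,"gripper": -0.3},{"slide": [0,0,0.002],"spin": 0,"gripper": -0.3}]'

```text
t: 8.08
tool_pos: [0.4358, 0.2765, 0.1323]
tool_rot: [-2.489, -1.916, 0.0]
contact_force: [-4.5, -2.8, 9.1]
opening: 0.044
grip_force: 54.2
```

Request:
arm_command --increments '[{"slide": [0,0,0.0007],"spin": 0,"gripper": -0.3},{"slide": [0,0,0.0007],"spin": 0,"gripper": 1},{"slide": [0,0,0],"spin": 0,"gripper": 1},{"slide": [0,0,0],"spin": 0,"gripper": 1},{"slide": [0,0,0],"spin": 0,"gripper": 1},{"slide": [0,0,-0.02],"spin": 0,"gripper": 1},{"slide": [0,0,-0.05],"spin": 0,"gripper": 1},{"slide": [0,0,-0.09],"spin": 0,"gripper": 1}]'

```text
t: 8.75
tool_pos: [0.4336, 0.2753, 0.2177]
tool_rot: [-2.488, -1.915, 0.011]
contact_force: [0.3, 0.2, 0.1]
opening: 0.0852
grip_force: 0.0
```

Request:
arm_command --increments '[{"slide": [-0.28,0.079,0],"spin": -31,"gripper": 1},{"slide": [-0.28,0.079,0],"spin": -31,"gripper": 1},{"slide": [-0.28,0.079,0],"spin": -31,"gripper": 1},{"slide": [-0.28,0.079,0],"spin": -31,"gripper": 1},{"slide": [-0.28,0.079,0],"spin": -31,"gripper": 1},{"slide": [-0.28,0.079,0.02],"spin": -31,"gripper": 1},{"slide": [-0.28,0.079,0.02],"spin": -31,"gripper": 1},{"slide": [-0.28,0.079,0.02],"spin": -31,"gripper": 1}]'

```text
t: 9.42
tool_pos: [0.4395, -0.0177, 0.1998]
tool_rot: [1.89, 2.509, -0.001]
contact_force: [0.9, -0.3, -0.6]
opening: 0.0854
grip_force: 0.0
```

Request:
arm_command --increments '[{"slide": [0,0,0],"spin": 0,"gripper": 1},{"slide": [0,0,0],"spin": 0,"gripper": 1},{"slide": [0,0,0],"spin": 0,"gripper": 1}]'

```text
t: 9.67
tool_pos: [0.4401, -0.0145, 0.2004]
tool_rot: [-1.887, -2.511, -0.001]
contact_force: [0.8, 0.2, 0.0]
opening: 0.0855
grip_force: 0.0
```

```bash
python3 plan.py '[[0.4404,-0.015,0.122,106]]';python3 shot.py s1; python3 - <<'E'
from mos import mos
mos([('s1',280,210)],1,400,300,2,'s1c.png')
E
```

```text
now [ 4.401000e-01 -1.450000e-02  2.004000e-01  1.061423e+02] t 9.67 F [0.8 0.2 0. ] open 0.0855 grip 0.0
slide [np.float64(-0.0005), np.float64(0.0001), np.float64(0.0784)] spin 0.1 min rows 2
9.67 [ 0.4401 -0.0145  0.2004] yaw 106.14 dq 0.0244
s1 x0,y0 80 60 scale 2
```

View pics/s1c.png

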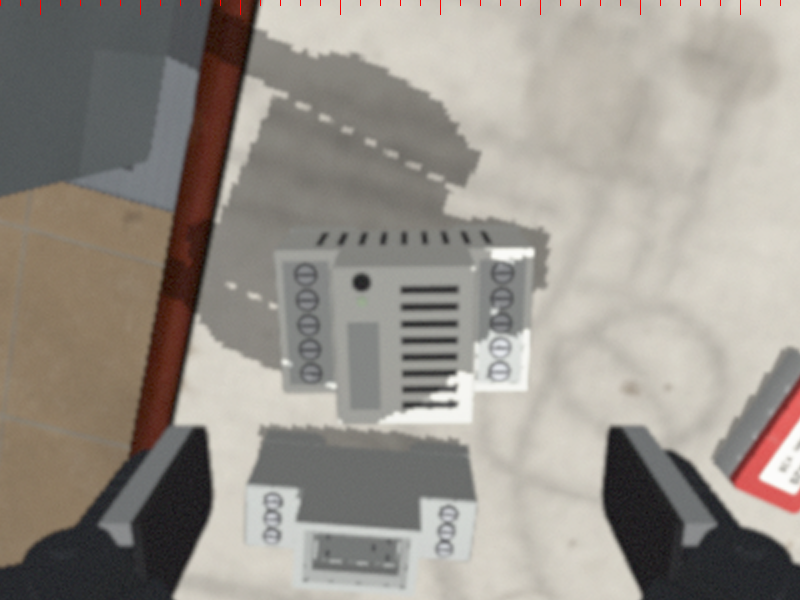

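The supply lies centred and square between the fingers, and the base (nose 300–415, 520–590 in the crop) is clear of them.

Request:
arm_command --increments '[{"slide": [-0.0005,0,0.035],"spin": 0,"gripper": 1},{"slide": [-0.0005,0,0.065],"spin": 0,"gripper": 1},{"slide": [-0.0005,0,0.0775],"spin": 0,"gripper": 1},{"slide": [-0.0005,0,0.0775],"spin": 0,"gripper": 1},{"slide": [-0.0005,0,0.0775],"spin": 0,"gripper": -0.3},{"slide": [-0.0005,0,0.0775],"spin": 0,"gripper": -0.3},{"slide": [-0.0005,0,0.0775],"spin": 0,"gripper": -0.3},{"slide": [-0.0005,0,0.0775],"spin": 0,"gripper": -0.3}]'

```text
t: 10.38
tool_pos: [0.4416, -0.0153, 0.1252]
tool_rot: [1.884, 2.509, 0.002]
contact_force: [1.1, -0.2, -1.0]
opening: 0.0438
grip_force: 52.5
```

Request:
arm_command --increments '[{"slide": [0,0,0],"spin": 0,"gripper": -0.3},{"slide": [0,0,0],"spin": 0,"gripper": -0.3},{"slide": [0,0,0],"spin": 0,"gripper": -0.3},{"slide": [0,0,0],"spin": 0,"gripper": -0.3},{"slide": [0,0,0],"spin": 0,"gripper": -0.3}]'

```text
t: 10.8
tool_pos: [0.4417, -0.0154, 0.125]
tool_rot: [1.885, 2.509, 0.003]
contact_force: [0.5, 0.7, 6.7]
opening: 0.0439
grip_force: 53.5
```

Request:
arm_command --increments '[{"slide": [0,0,-0.02],"spin": 0,"gripper": -0.3},{"slide": [0,0,-0.06],"spin": 0,"gripper": -0.3},{"slide": [0,0,-0.1],"spin": 0,"gripper": -0.3},{"slide": [0,0,-0.1],"spin": 0,"gripper": -0.3},{"slide": [0,0,-0.1],"spin": 0,"gripper": -0.3}]'

```text
t: 11.22
tool_pos: [0.4417, -0.0155, 0.2262]
tool_rot: [1.884, 2.507, 0.005]
contact_force: [0.3, -1.2, -1.8]
opening: 0.0441
grip_force: 52.7
```

Request:
arm_command --increments '[{"slide": [0.327,0.104,0],"spin": 31,"gripper": -0.3},{"slide": [0.327,0.104,0],"spin": 31,"gripper": -0.3},{"slide": [0.327,0.104,0],"spin": 31,"gripper": -0.3},{"slide": [0.327,0.104,0],"spin": 31,"gripper": -0.3},{"slide": [0.327,0.104,0],"spin": 31,"gripper": -0.3},{"slide": [0.327,0.104,0],"spin": 31,"gripper": -0.3},{"slide": [0.327,0.104,0],"spin": 31,"gripper": -0.3},{"slide": [0.327,0.104,0],"spin": 31,"gripper": -0.3}]'

```text
t: 11.88
tool_pos: [0.4467, 0.2866, 0.2203]
tool_rot: [-2.489, -1.915, 0.006]
contact_force: [1.0, -1.6, -1.5]
opening: 0.0439
grip_force: 52.6
```

Request:
arm_command --increments '[{"slide": [0,0,0],"spin": 0,"gripper": -0.3},{"slide": [0,0,0],"spin": 0,"gripper": -0.3},{"slide": [0,0,0],"spin": 0,"gripper": -0.3}]'

```text
t: 12.13
tool_pos: [0.4472, 0.2848, 0.2206]
tool_rot: [-2.489, -1.917, 0.006]
contact_force: [-0.4, -0.3, -2.3]
opening: 0.0442
grip_force: 52.6
```

```bash
python3 plan.py '[[0.4506,0.3282,0.177,75]]'
```

```text
now [ 0.4472  0.2848  0.2206 75.2017] t 12.13 F [-0.4 -0.3 -2.3] open 0.0442 grip 52.6
slide [np.float64(0.0429), np.float64(-0.0078), np.float64(0.0436)] spin 0.2 min rows 2
```

Request:
arm_command --increments '[{"slide": [0.043,-0.008,0],"spin": 0.2,"gripper": -0.3},{"slide": [0.043,-0.008,0],"spin": 0.2,"gripper": -0.3},{"slide": [0.043,-0.008,0.044],"spin": 0.2,"gripper": -0.3},{"slide": [0.043,-0.008,0.044],"spin": 0.2,"gripper": -0.3},{"slide": [0.043,-0.008,0.044],"spin": 0.2,"gripper": -0.3},{"slide": [0.043,-0.008,0.044],"spin": 0.2,"gripper": -0.3},{"slide": [0.043,-0.008,0.044],"spin": 0.2,"gripper": -0.3}]'

```text
t: 12.72
tool_pos: [0.4524, 0.3284, 0.1806]
tool_rot: [2.494, 1.91, 0.004]
contact_force: [-0.1, 0.1, -2.5]
opening: 0.044
grip_force: 52.5
```

```bash
python3 plan.py '[[0.4503,0.3282,0.134,75]]'; python3 shot.py s2
```

```text
now [ 0.4524  0.3284  0.1806 74.8863] t 12.72 F [-0.1  0.1 -2.5] open 0.044 grip 52.5
slide [np.float64(-0.0007), np.float64(-0.002), np.float64(0.0466)] spin -0.1 min rows 2
12.72 [0.4524 0.3284 0.1806] yaw 74.89 dq 0.0141
```

View pics/s2.png

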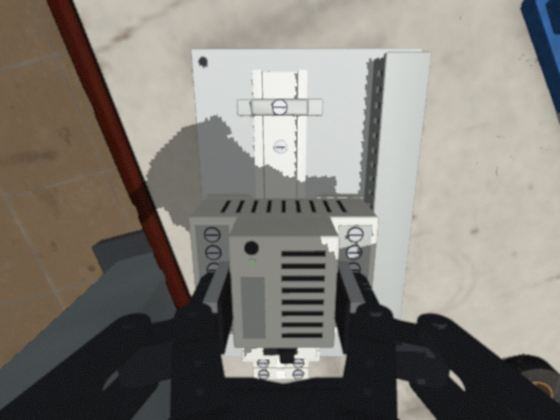

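The supply hangs square over the rail, just on the clamp side of the breaker, with the clamp screw at (280,107). Lowering it now.

Request:
arm_command --increments '[{"slide": [-0.0005,-0.002,0.012],"spin": 0,"gripper": -0.3},{"slide": [-0.0005,-0.002,0.022],"spin": 0,"gripper": -0.3},{"slide": [-0.0005,-0.002,0.031],"spin": 0,"gripper": -0.3},{"slide": [-0.0005,-0.002,0.036],"spin": 0,"gripper": -0.3},{"slide": [-0.0005,-0.002,0.04],"spin": 0,"gripper": -0.3},{"slide": [-0.0005,-0.002,0.043],"spin": 0,"gripper": -0.3},{"slide": [-0.0005,-0.002,0.045],"spin": 0,"gripper": -0.3},{"slide": [-0.0005,-0.002,0.045],"spin": 0,"gripper": -0.3}]'

```text
t: 13.43
tool_pos: [0.4496, 0.3289, 0.1341]
tool_rot: [-2.493, -1.911, -0.0]
contact_force: [-0.7, -0.2, -0.3]
opening: 0.0439
grip_force: 52.7
```

Request:
arm_command --increments '[{"slide": [0,0,0.001],"spin": 0,"gripper": -0.3},{"slide": [0,0,0.002],"spin": 0,"gripper": -0.3},{"slide": [0,0,0.002],"spin": 0,"gripper": -0.3},{"slide": [0,0,0.002],"spin": 0,"gripper": -0.3}]'

```text
t: 13.77
tool_pos: [0.4497, 0.3291, 0.1341]
tool_rot: [-2.493, -1.912, 0.001]
contact_force: [-6.3, -3.1, 10.0]
opening: 0.0437
grip_force: 54.0
```

Request:
arm_command --increments '[{"slide": [0,0,0.0005],"spin": 0,"gripper": -0.3},{"slide": [0,0,0.0005],"spin": 0,"gripper": 1},{"slide": [0,0,0],"spin": 0,"gripper": 1},{"slide": [0,0,0],"spin": 0,"gripper": 1},{"slide": [0,0,0],"spin": 0,"gripper": 1},{"slide": [0,0,-0.02],"spin": 0,"gripper": 1},{"slide": [0,0,-0.05],"spin": 0,"gripper": 1},{"slide": [0,0,-0.09],"spin": 0,"gripper": 1}]'

```text
t: 14.43
tool_pos: [0.4477, 0.3278, 0.219]
tool_rot: [-2.492, -1.911, 0.012]
contact_force: [1.0, 1.1, -0.0]
opening: 0.0854
grip_force: 0.0
```

```bash
python3 - <<'E'
from h import *
import pickle
from plan import plan
d=pickle.load(open('s1.pkl','rb'))
p=np.array([(300,522),(414,530),(412,588),(297,583)])
p=np.c_[80+(p[:,0]+.5)/2-.5,60+(p[:,1]+.5)/2-.5]
Q=plane(d,p,.066); e=Q[1]-Q[0]+Q[2]-Q[3]; print(Q.mean(0).round(4),np.degrees(np.arctan2(e[1],e[0])).round(1))
plan([[.4466,-.0995,.2,99.5]])
E
```

```text
[ 0.4451 -0.0978  0.066 ] 12.3
now [ 0.4477  0.3278  0.219  74.9573] t 14.43 F [ 1.   1.1 -0. ] open 0.0854 grip 0.0
slide [np.float64(-0.4129), np.float64(0.1099), np.float64(0.019)] spin -24.5 min rows 11
```

Request:
arm_command --increments '[{"slide": [-0.25,0.066,0],"spin": -15,"gripper": 1},{"slide": [-0.25,0.066,0],"spin": -15,"gripper": 1},{"slide": [-0.25,0.066,0],"spin": -15,"gripper": 1},{"slide": [-0.25,0.066,0],"spin": -15,"gripper": 1},{"slide": [-0.25,0.066,0],"spin": -15,"gripper": 1},{"slide": [-0.25,0.066,0],"spin": -15,"gripper": 1},{"slide": [-0.25,0.066,0],"spin": -15,"gripper": 1}]'

```text
t: 15.02
tool_pos: [0.448, 0.0664, 0.2218]
tool_rot: [2.225, 2.215, -0.001]
contact_force: [-0.2, 0.7, 0.3]
opening: 0.0854
grip_force: 0.0
```

```bash
python3 plan.py '[[0.446,-0.0985,0.2,100.5]]'
```

```text
now [4.4800e-01 6.6400e-02 2.2180e-01 8.9736e+01] t 15.02 F [-0.2  0.7  0.3] open 0.0854 grip 0.0
slide [np.float64(-0.1649), np.float64(-0.0012), np.float64(0.0218)] spin -10.8 min rows 4
```

Request:
arm_command --increments '[{"slide": [-0.165,-0.001,0.022],"spin": -10.8,"gripper": 1},{"slide": [-0.165,-0.001,0.022],"spin": -10.8,"gripper": 1},{"slide": [-0.165,-0.001,0.022],"spin": -10.8,"gripper": 1},{"slide": [-0.165,-0.001,0.022],"spin": -10.8,"gripper": 1},{"slide": [-0.165,-0.001,0.022],"spin": -10.8,"gripper": 1},{"slide": [-0.165,-0.001,0.022],"spin": -10.8,"gripper": 1},{"slide": [-0.165,-0.001,0.022],"spin": -10.8,"gripper": 1}]'

```text
t: 15.6
tool_pos: [0.4471, -0.0946, 0.1997]
tool_rot: [-2.004, -2.418, -0.001]
contact_force: [0.3, 0.1, -0.8]
opening: 0.0852
grip_force: 0.0
```

```bash
python3 plan.py '[[0.446,-0.0985,0.123,100.5]]'; python3 shot.py r1; python3 - <<'E'
from h import *
import pickle
for n in ('w1','w2','r1'):
    d=pickle.load(open(n+'.pkl','rb')); f=cv2.cvtColor(d['frame'],cv2.COLOR_RGB2HSV); m=cv2.inRange(f,(95,110,40),(125,255,255))
    k,l,s,c=cv2.connectedComponentsWithStats(m)
    for i in range(1,k):
        if s[i,4]>60:
            X=plane(d,c[i],.02)[0]
            if abs(X[1]+.197)<.02:
                v=f[...,2][l==i]; print(n,s[i],c[i].round(1),'V pct',np.percentile(v,[5,25,50,75,95]))
                for y in range(s[i,1]-1,s[i,1]+s[i,3]+1): print(' '.join('%3d'%(f[y,x,2] if l[y,x]==i else 0) for x in range(s[i,0]-1,s[i,0]+s[i,2]+1)))
E
```

```text
now [ 4.471000e-01 -9.460000e-02  1.997000e-01  1.006884e+02] t 15.6 F [ 0.3  0.1 -0.8] open 0.0852 grip 0.0
slide [np.float64(-0.0036), np.float64(-0.0018), np.float64(0.0767)] spin 0.2 min rows 2
15.6 [ 0.4471 -0.0946  0.1997] yaw 100.69 dq 0.0381
w1 [314 255  13  27 257] [319.9 267.9] V pct [ 81. 110. 184. 189. 195.]
  0   0   0   0   0   0   0   0   0   0   0   0   0   0   0
  0   0   0   0   0  79  83  82  82   0   0   0   0   0   0
  0   0   0   0  78  80  84  81  84  82  83  88   0   0   0
  0   0   0   0  79  85  87  85  85  84  81  86   0   0   0
  0   0   0   0  80  88  89  89  86  88  86  88   0   0   0
  0   0   0   0  79  90  94  91  90  91  88  88  94   0   0
  0   0   0  77  82 100 113 114 110 109 102  95  97   0   0
  0   0   0  76  90 119 148 151 149 144 135 127 125   0   0
  0   0   0  81 102 140 171 180 179 178 174 170 165 159   0
  0   0   0  83 116 156 182 191 193 192 192 191 191 186   0
  0   0   0  87 125 168 188 195 194 196 195 197 198 197   0
  0   0  76  91 134 175 190 194 196 196 196 197 200 194   0
  0   0  78  99 142 175 190 191 192 193 195 196 197 192   
[... 7490 characters left out ...]
 179 179 179 179   0   0   0   0   0   0   0   0   0   0   0   0   0   0   0   0
  0   0   0   0 177 176 178 178 178 177 182 179 182 180   0   0   0   0   0   0   0   0   0   0   0   0   0   0   0   0   0
  0   0   0   0   0   0 177 179 178 180 179 179 178   0   0   0   0   0   0   0   0   0   0   0   0   0   0   0   0   0   0
  0   0   0   0   0   0   0 177 177 180 178 178 179   0   0   0   0   0   0   0   0   0   0   0   0   0   0   0   0   0   0
  0   0   0   0   0   0   0   0   0 178 177 179   0   0   0   0   0   0   0   0   0   0   0   0   0   0   0   0   0   0   0
  0   0   0   0   0   0   0   0   0   0   0   0   0   0   0   0   0   0   0   0   0   0   0   0   0   0   0   0   0   0   0
```

Request:
arm_command --increments '[{"slide": [-0.0035,-0.002,0.03],"spin": 0,"gripper": 1},{"slide": [-0.0035,-0.002,0.06],"spin": 0,"gripper": 1},{"slide": [-0.0035,-0.002,0.0755],"spin": 0,"gripper": 1},{"slide": [-0.0035,-0.002,0.0755],"spin": 0,"gripper": 1},{"slide": [-0.0035,-0.002,0.0755],"spin": 0,"gripper": -0.3},{"slide": [-0.0035,-0.002,0.0755],"spin": 0,"gripper": -0.3},{"slide": [-0.0035,-0.002,0.0755],"spin": 0,"gripper": -0.3},{"slide": [-0.0035,-0.002,0.0755],"spin": 0,"gripper": -0.3}]'

```text
t: 16.32
tool_pos: [0.4474, -0.0988, 0.1269]
tool_rot: [2.0, 2.418, 0.002]
contact_force: [-1.0, -0.5, -0.5]
opening: 0.0433
grip_force: 51.8
```

Request:
arm_command --increments '[{"slide": [0,0,0],"spin": 0,"gripper": -0.3},{"slide": [0,0,0],"spin": 0,"gripper": -0.3},{"slide": [0,0,0],"spin": 0,"gripper": -0.3},{"slide": [0,0,0],"spin": 0,"gripper": -0.3}]'

```text
t: 16.65
tool_pos: [0.4475, -0.099, 0.1267]
tool_rot: [2.001, 2.417, 0.003]
contact_force: [0.4, 1.1, 6.3]
opening: 0.0439
grip_force: 52.6
```

Request:
arm_command --increments '[{"slide": [0,0,-0.02],"spin": 0,"gripper": -0.3},{"slide": [0,0,-0.06],"spin": 0,"gripper": -0.3},{"slide": [0,0,-0.1],"spin": 0,"gripper": -0.3},{"slide": [0,0,-0.1],"spin": 0,"gripper": -0.3}]'

```text
t: 16.98
tool_pos: [0.4496, -0.1, 0.2337]
tool_rot: [1.994, 2.408, 0.007]
contact_force: [1.6, -0.6, 1.0]
opening: 0.0437
grip_force: 51.8
```

Request:
arm_command --increments '[{"slide": [0.26,0.058,0],"spin": 14,"gripper": -0.3},{"slide": [0.26,0.058,0],"spin": 14,"gripper": -0.3},{"slide": [0.26,0.058,0],"spin": 14,"gripper": -0.3},{"slide": [0.26,0.058,0],"spin": 14,"gripper": -0.3},{"slide": [0.26,0.058,0],"spin": 14,"gripper": -0.3},{"slide": [0.26,0.058,0],"spin": 14,"gripper": -0.3},{"slide": [0.26,0.058,0],"spin": 14,"gripper": -0.3},{"slide": [0.26,0.058,0],"spin": 14,"gripper": -0.3}]'

```text
t: 17.65
tool_pos: [0.4539, 0.1719, 0.2246]
tool_rot: [-2.276, -2.163, -0.003]
contact_force: [-0.3, -0.0, -1.5]
opening: 0.0434
grip_force: 51.8
```

```bash
python3 plan.py '[[0.4632,0.3765,0.222,75]]'; cat > relay.py <<'E'
from h import *
def top(d,z,near,vmin=135):
    """blue relay's top face: centre on the plane z, yaw of its long side"""
    f=cv2.cvtColor(d['frame'],cv2.COLOR_RGB2HSV); m=cv2.inRange(f,(95,90,vmin),(125,255,255))
    k,l,s,c=cv2.connectedComponentsWithStats(m)
    for i in range(1,k):
        X=plane(d,c[i],z)[0]
        if s[i,4]>60 and np.hypot(*(X[:2]-near))<.03:
            p=cv2.findContours(np.uint8(l==i),cv2.RETR_EXTERNAL,cv2.CHAIN_APPROX_NONE)[0][0][:,0]
            Q=plane(d,p,z)[:,:2]; (cx,cy),(w,h),a=cv2.minAreaRect((Q*1000).astype(np.float32))
            if w<h:w,h,a=h,w,a+90
            return c[i],X,(round(cx,1),round(cy,1)),(round(w,1),round(h,1)),round(a,1)
if __name__=='__main__':
    import pickle
    D={n:pickle.load(open(n+'.pkl','rb')) for n in('w1','w2','r1')}; r={n:top(D[n],.026,(.437,-.2)) for n in D}
    for n in r: print(n,r[n])
    print(tri(D['w1'],r['w1'][0],D['r1'][ 'frame'] is None and 0 or D['r1'],r['r1'][0]), tri(D['w2'],r['w2'][0],D['r1'],r['r1'][0]))
E
python3 relay.py
```

```text
now [ 0.4539  0.1719  0.2246 87.08  ] t 17.65 F [-0.3 -0.  -1.5] open 0.0434 grip 51.8
slide [np.float64(0.2048), np.float64(-0.0011), np.float64(0.0026)] spin 12.1 min rows 5
w1 (array([320.59685864, 270.90575916]), array([ 0.43678959, -0.19934394,  0.026     ]), (436.6, -199.6), (27.9, 11.5), 62.2)
w2 (array([317.43870968, 327.32258065]), array([ 0.43684778, -0.19853962,  0.026     ]), (436.6, -198.6), (27.8, 11.3), 62.3)
r1 (array([248.5       , 326.79123711]), array([ 0.43674641, -0.19891213,  0.026     ]), (436.7, -199.1), (27.9, 11.7), 62.7)
(array([ 0.43674823, -0.20034628,  0.02406441]), np.float64(5.54969794283545e-05)) (array([ 0.43675887, -0.19925043,  0.02528564]), np.float64(0.00030217410303949376))
```

Request:
arm_command --increments '[{"slide": [0.205,-0.001,0],"spin": 12.1,"gripper": -0.3},{"slide": [0.205,-0.001,0],"spin": 12.1,"gripper": -0.3},{"slide": [0.205,-0.001,0],"spin": 12.1,"gripper": -0.3},{"slide": [0.205,-0.001,0],"spin": 12.1,"gripper": -0.3},{"slide": [0.205,-0.001,0],"spin": 12.1,"gripper": -0.3},{"slide": [0.205,-0.001,0.042],"spin": 12.1,"gripper": -0.3},{"slide": [0.205,-0.001,0.042],"spin": 12.1,"gripper": -0.3},{"slide": [0.205,-0.001,0.042],"spin": 12.1,"gripper": -0.3}]'

```text
t: 18.32
tool_pos: [0.4634, 0.3715, 0.1794]
tool_rot: [-2.497, -1.906, 0.011]
contact_force: [-0.9, -0.5, -0.1]
opening: 0.0435
grip_force: 51.7
```

Request:
arm_command --increments '[{"slide": [0,0,0],"spin": 0,"gripper": -0.3},{"slide": [0,0,0],"spin": 0,"gripper": -0.3},{"slide": [0,0,0],"spin": 0,"gripper": -0.3}]'

```text
t: 18.57
tool_pos: [0.4661, 0.372, 0.1847]
tool_rot: [2.499, 1.903, 0.006]
contact_force: [-0.4, -0.0, -0.4]
opening: 0.0437
grip_force: 51.7
```

```bash
python3 plan.py '[[0.4630,0.3765,0.1357,75]]'; python3 shot.py r2
```

```text
now [ 0.4661  0.372   0.1847 74.575 ] t 18.57 F [-0.4 -0.  -0.4] open 0.0437 grip 51.7
slide [np.float64(0.0035), np.float64(-0.0042), np.float64(0.049)] spin -0.4 min rows 2
18.57 [0.4661 0.372  0.1847] yaw 74.58 dq 0.0021
```

Request:
arm_command --increments '[{"slide": [0.0035,-0.004,0.006],"spin": -0.4,"gripper": -0.3},{"slide": [0.0035,-0.004,0.018],"spin": -0.4,"gripper": -0.3},{"slide": [0.0035,-0.004,0.028],"spin": -0.4,"gripper": -0.3},{"slide": [0.0035,-0.004,0.036],"spin": -0.4,"gripper": -0.3},{"slide": [0.0035,-0.004,0.041],"spin": -0.4,"gripper": -0.3},{"slide": [0.0035,-0.004,0.045],"spin": -0.4,"gripper": -0.3},{"slide": [0.0035,-0.004,0.047],"spin": -0.4,"gripper": -0.3},{"slide": [0.0035,-0.004,0.047],"spin": -0.4,"gripper": -0.3}]'

```text
t: 19.28
tool_pos: [0.4622, 0.3769, 0.1358]
tool_rot: [2.491, 1.914, -0.001]
contact_force: [-0.4, -0.2, 3.8]
opening: 0.0436
grip_force: 52.3
```

Request:
arm_command --increments '[{"slide": [0,0,0.001],"spin": 0,"gripper": -0.3},{"slide": [0,0,0.002],"spin": 0,"gripper": -0.3},{"slide": [0,0,0.002],"spin": 0,"gripper": -0.3},{"slide": [0,0,0.002],"spin": 0,"gripper": -0.3}]'

```text
t: 19.62
tool_pos: [0.4623, 0.3771, 0.1357]
tool_rot: [-2.491, -1.914, 0.0]
contact_force: [-4.8, -3.5, 13.2]
opening: 0.0433
grip_force: 53.2
```

Request:
arm_command --increments '[{"slide": [0,0,0],"spin": 0,"gripper": 1},{"slide": [0,0,0],"spin": 0,"gripper": 1},{"slide": [0,0,0],"spin": 0,"gripper": 1},{"slide": [0,0,0],"spin": 0,"gripper": 1},{"slide": [0,0,-0.02],"spin": 0,"gripper": 1},{"slide": [0,0,-0.05],"spin": 0,"gripper": 1},{"slide": [0,0,-0.1],"spin": 0,"gripper": 1},{"slide": [0,0,-0.1],"spin": 0,"gripper": 1}]'

```text
t: 20.28
tool_pos: [0.4643, 0.3783, 0.2406]
tool_rot: [2.491, 1.913, 0.016]
contact_force: [1.5, 0.9, 1.8]
opening: 0.0856
grip_force: 0.0
```

Request:
arm_command --increments '[{"slide": [-0.29,0.07,0],"spin": -45,"gripper": 0.1},{"slide": [-0.29,0.07,0],"spin": -45,"gripper": 0.1},{"slide": [-0.29,0.07,0],"spin": -45,"gripper": 0.1},{"slide": [-0.29,0.07,0],"spin": -45,"gripper": 0.1},{"slide": [-0.29,0.07,0],"spin": -45,"gripper": 0.1},{"slide": [-0.29,0.07,0],"spin": -45,"gripper": 0.1},{"slide": [-0.29,0.07,0],"spin": -45,"gripper": 0.1},{"slide": [-0.29,0.07,0],"spin": -45,"gripper": 0.1}]'

```text
t: 20.95
tool_pos: [0.4544, 0.0759, 0.2333]
tool_rot: [1.567, 2.722, -0.001]
contact_force: [-0.5, 0.0, 0.1]
opening: 0.0468
grip_force: 0.0
```

```bash
python3 plan.py '[[0.4367,-0.199,0.17,152.5]]'
```

```text
now [4.544000e-01 7.590000e-02 2.333000e-01 1.201492e+02] t 20.95 F [-0.5  0.   0.1] open 0.0468 grip 0.0
slide [np.float64(-0.2288), np.float64(-0.1534), np.float64(0.0633)] spin -32.4 min rows 7
```

Request:
arm_command --increments '[{"slide": [-0.229,-0.1535,0],"spin": -32.4,"gripper": 0.1},{"slide": [-0.229,-0.1535,0],"spin": -32.4,"gripper": 0.1},{"slide": [-0.229,-0.1535,0],"spin": -32.4,"gripper": 0.1},{"slide": [-0.229,-0.1535,0],"spin": -32.4,"gripper": 0.1},{"slide": [-0.229,-0.1535,0],"spin": -32.4,"gripper": 0.1},{"slide": [-0.229,-0.1535,0],"spin": -32.4,"gripper": 0.1},{"slide": [-0.229,-0.1535,0.03],"spin": -32.4,"gripper": 0.1},{"slide": [-0.229,-0.1535,0.063],"spin": -32.4,"gripper": 0.1}]'

```text
t: 21.62
tool_pos: [0.4395, -0.199, 0.1818]
tool_rot: [0.749, 3.038, -0.008]
contact_force: [2.6, -0.2, 0.1]
opening: 0.0471
grip_force: 0.0
```

Request:
arm_command --increments '[{"slide": [0,0,0],"spin": 0,"gripper": 0.1},{"slide": [0,0,0],"spin": 0,"gripper": 0.1},{"slide": [0,0,0],"spin": 0,"gripper": 0.1}]'

```text
t: 21.87
tool_pos: [0.4372, -0.1932, 0.1772]
tool_rot: [0.748, 3.051, 0.001]
contact_force: [-0.1, 0.3, 0.4]
opening: 0.047
grip_force: 0.0
```

```bash
python3 shot.py q1; python3 - <<'E'
from relay import *
from plan import plan
import pickle
d=pickle.load(open('q1.pkl','rb'));
for v in (110,135): print(top(d,.026,(.4367,-.199),v))
plan([[.4367,-.199,.085,152.5]])
E
```

```text
21.87 [ 0.4372 -0.1932  0.1772] yaw 152.46 dq 0.0283
None
None
now [  0.4377  -0.1931   0.1781 152.5143] t 21.92 F [ 0.4 -0.9  0.9] open 0.0469 grip 0.0
slide [np.float64(-0.0018), np.float64(-0.0057), np.float64(0.0931)] spin 0.0 min rows 3
```

```bash
python3 - <<'E'
from relay import *
import pickle
d=pickle.load(open('q1.pkl','rb')); print(proj(d,[.4367,-.199,.026]).round(0))
for v in (50,65,80,95): print(v,top(d,.026,(.4367,-.199),v))
E
```

```text
[[275. 226.]]
50 (array([272.91830065, 221.60348584]), array([ 0.43332061, -0.19887997,  0.026     ]), (433.7, -199.1), (26.6, 17.6), 62.4)
65 (array([272.91830065, 221.60348584]), array([ 0.43332061, -0.19887997,  0.026     ]), (433.7, -199.1), (26.6, 17.6), 62.4)
80 (array([272.69192547, 223.06459627]), array([ 0.43419369, -0.19952463,  0.026     ]), (434.3, -199.4), (26.6, 16.2), 62.4)
95 (array([272.8960396 , 225.64191419]), array([ 0.43593433, -0.20029355,  0.026     ]), (436.2, -200.4), (26.6, 11.8), 62.4)
```

Request:
arm_command --increments '[{"slide": [-0.002,-0.006,0],"spin": 0,"gripper": 0.1},{"slide": [-0.002,-0.006,0.03],"spin": 0,"gripper": 0.1},{"slide": [-0.002,-0.006,0.06],"spin": 0,"gripper": 0.1},{"slide": [-0.002,-0.006,0.085],"spin": 0,"gripper": 0.1},{"slide": [-0.002,-0.006,0.093],"spin": 0,"gripper": 0.1},{"slide": [-0.002,-0.006,0.093],"spin": 0,"gripper": 0.1},{"slide": [-0.002,-0.006,0.093],"spin": 0,"gripper": 0.1}]' --newtons 25

```text
t: 22.5
tool_pos: [0.4368, -0.1999, 0.0851]
tool_rot: [0.746, 3.05, -0.001]
contact_force: [0.3, -0.9, 1.4]
opening: 0.047
grip_force: 0.0
```

```bash
python3 plan.py '[[0.4365,-0.1995,0.084,152.5]]'
```

```text
now [ 4.368000e-01 -1.999000e-01  8.510000e-02  1.525092e+02] t 22.5 F [ 0.3 -0.9  1.4] open 0.047 grip 0.0
slide [np.float64(0.0005), np.float64(0.0002), np.float64(0.0011)] spin 0.0 min rows 1
```

Request:
arm_command --increments '[{"slide": [0,0,0.001],"spin": 0,"gripper": -0.6},{"slide": [0,0,0.001],"spin": 0,"gripper": -0.6},{"slide": [0,0,0.001],"spin": 0,"gripper": -0.6},{"slide": [0,0,0.001],"spin": 0,"gripper": -0.6},{"slide": [0,0,0.001],"spin": 0,"gripper": -0.6},{"slide": [0,0,0.001],"spin": 0,"gripper": -0.6}]' --newtons 30

```text
t: 23.0
tool_pos: [0.4375, -0.2006, 0.0851]
tool_rot: [0.747, 3.047, -0.002]
contact_force: [0.1, 0.7, 7.5]
opening: 0.0282
grip_force: 30.3
```

Request:
arm_command --increments '[{"slide": [0,0,-0.02],"spin": 0,"gripper": -0.6},{"slide": [0,0,-0.06],"spin": 0,"gripper": -0.6},{"slide": [0,0,-0.1],"spin": 0,"gripper": -0.6},{"slide": [0,0,-0.14],"spin": 0,"gripper": -0.6},{"slide": [0,0,-0.14],"spin": 0,"gripper": -0.6}]'

```text
t: 23.42
tool_pos: [0.4396, -0.2021, 0.2332]
tool_rot: [0.744, 3.035, -0.009]
contact_force: [0.7, -0.8, 0.8]
opening: 0.0279
grip_force: 29.7
```

Request:
arm_command --increments '[{"slide": [0.122,0.262,0],"spin": 39,"gripper": -0.6},{"slide": [0.122,0.262,0],"spin": 39,"gripper": -0.6},{"slide": [0.122,0.262,0],"spin": 39,"gripper": -0.6},{"slide": [0.122,0.262,0],"spin": 39,"gripper": -0.6},{"slide": [0.122,0.262,0],"spin": 39,"gripper": -0.6},{"slide": [0.122,0.262,0],"spin": 39,"gripper": -0.6},{"slide": [0.122,0.262,0],"spin": 39,"gripper": -0.6},{"slide": [0.122,0.262,0],"spin": 39,"gripper": -0.6}]'

```text
t: 24.08
tool_pos: [0.4486, 0.0914, 0.2233]
tool_rot: [1.724, 2.625, 0.002]
contact_force: [0.3, 0.9, -0.4]
opening: 0.0284
grip_force: 29.8
```

```bash
python3 plan.py '[[0.4623,0.3771,0.22,75]]'
```

```text
now [4.486000e-01 9.140000e-02 2.233000e-01 1.134226e+02] t 24.08 F [ 0.3  0.9 -0.4] open 0.0284 grip 29.8
slide [np.float64(0.2567), np.float64(0.1261), np.float64(0.0033)] spin 38.4 min rows 7
```

Request:
arm_command --increments '[{"slide": [0.257,0.126,0],"spin": 38.4,"gripper": -0.6},{"slide": [0.257,0.126,0],"spin": 38.4,"gripper": -0.6},{"slide": [0.257,0.126,0],"spin": 38.4,"gripper": -0.6},{"slide": [0.257,0.126,0],"spin": 38.4,"gripper": -0.6},{"slide": [0.257,0.126,0],"spin": 38.4,"gripper": -0.6},{"slide": [0.257,0.126,0],"spin": 38.4,"gripper": -0.6},{"slide": [0.257,0.126,0],"spin": 38.4,"gripper": -0.6},{"slide": [0.257,0.126,0],"spin": 38.4,"gripper": -0.6}]'

```text
t: 24.75
tool_pos: [0.4618, 0.3789, 0.2231]
tool_rot: [-2.488, -1.916, -0.003]
contact_force: [-0.3, 0.1, 0.3]
opening: 0.0281
grip_force: 29.8
```

Request:
arm_command --increments '[{"slide": [0,0,0.02],"spin": 0,"gripper": -0.6},{"slide": [0,0,0.02],"spin": 0,"gripper": -0.6},{"slide": [0,0,0.02],"spin": 0,"gripper": -0.6},{"slide": [0,0,0.02],"spin": 0,"gripper": -0.6}]'

```text
t: 25.08
tool_pos: [0.4622, 0.3744, 0.2029]
tool_rot: [2.492, 1.913, -0.001]
contact_force: [-0.2, 0.2, -0.6]
opening: 0.0278
grip_force: 29.8
```

```bash
python3 plan.py '[[0.4623,0.3771,0.170,75]]';python3 shot.py q2; python3 - <<'E'
import cv2
a=cv2.imread('pics/q2.png'); c=a[150:400,150:420]
cv2.imwrite('pics/q2c.png',cv2.convertScaleAbs(cv2.resize(c,None,fx=2.4,fy=2.4,interpolation=cv2.INTER_CUBIC),alpha=1.3))
E
```

```text
now [ 0.4622  0.3744  0.2029 75.0209] t 25.08 F [-0.2  0.2 -0.6] open 0.0278 grip 29.8
slide [np.float64(0.0027), np.float64(-0.0006), np.float64(0.0329)] spin 0.0 min rows 1
25.08 [0.4622 0.3744 0.2029] yaw 75.02 dq 0.0145
```

View pics/q2c.png

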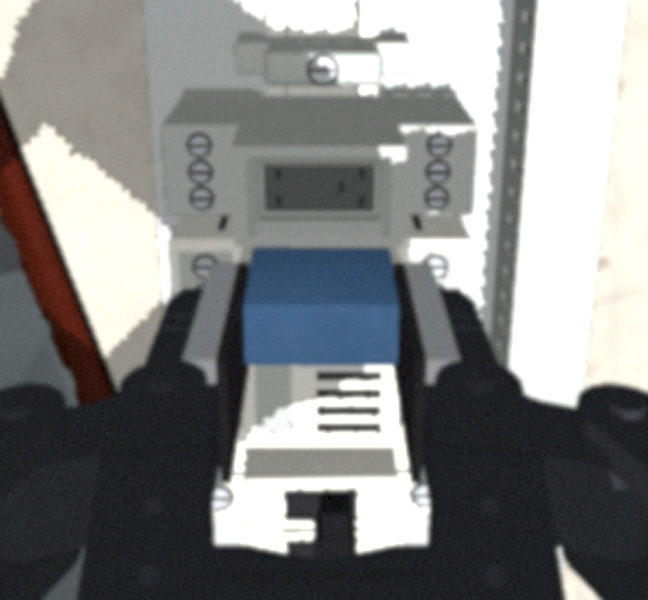

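Relay held upright; socket floor at crop (263–374, 163–212), relay's lower front edge at crop (252–390, 249). Working out the offset between the two.

```bash
python3 - <<'E'
from h import *
import pickle
d=pickle.load(open('q2.pkl','rb')); o=d['o']; Rt=R.from_rotvec(o['tool_rot']).as_matrix()
f=lambda p:[150+(p[0]+.5)/2.4-.5,150+(p[1]+.5)/2.4-.5]
for n,p,z in [('floor',(318.5,188),.067),('floor L',(263,188),.067),('floor R',(374,188),.067),('floor far',(318,163),.067),('floor near',(318,212),.067),('relay bottom front',(321,249),.118),('relay top front',(321.5,300),.144),('relay top back',(322,362),.144)]:
    X=plane(d,f(p),z)[0]; print(n,X.round(4),'in tool axes',((X-o['tool_pos'])@Rt).round(4))
E
```

```text
floor [0.4621 0.3763 0.067 ] in tool axes [ 0.0019 -0.0006  0.1359]
floor L [0.4475 0.3802 0.067 ] in tool axes [ 0.0019 -0.0157  0.1359]
floor R [0.4766 0.3724 0.067 ] in tool axes [0.0019 0.0144 0.1359]
floor far [0.4638 0.3832 0.067 ] in tool axes [ 0.009  -0.0008  0.1359]
floor near [0.4601 0.3696 0.067 ] in tool axes [-0.0051 -0.0008  0.1359]
relay bottom front [0.464  0.3809 0.118 ] in tool axes [0.0069 0.     0.0849]
relay top front [0.4646 0.3827 0.144 ] in tool axes [0.0087 0.0001 0.0589]
relay top back [0.4614 0.3706 0.144 ] in tool axes [-0.0038  0.0002  0.0589]
```

Request:
arm_command --increments '[{"slide": [0.0015,-0.0006,0.01],"spin": 0,"gripper": -0.6},{"slide": [0.0015,-0.0006,0.025],"spin": 0,"gripper": -0.6},{"slide": [0.0015,-0.0006,0.035],"spin": 0,"gripper": -0.6},{"slide": [0.0015,-0.0006,0.04],"spin": 0,"gripper": -0.6},{"slide": [0.0015,-0.0006,0.042],"spin": 0,"gripper": -0.6},{"slide": [0.0015,-0.0006,0.044],"spin": 0,"gripper": -0.6},{"slide": [0.0015,-0.0006,0.046],"spin": 0,"gripper": -0.6},{"slide": [0.0015,-0.0006,0.046],"spin": 0,"gripper": -0.6}]'

```text
t: 25.8
tool_pos: [0.4622, 0.3766, 0.1569]
tool_rot: [2.491, 1.914, 0.001]
contact_force: [0.3, 0.0, -0.4]
opening: 0.0279
grip_force: 29.8
```

Request:
arm_command --increments '[{"slide": [0,0,0.001],"spin": 0,"gripper": -0.6},{"slide": [0,0,0.002],"spin": 0,"gripper": -0.6},{"slide": [0,0,0.003],"spin": 0,"gripper": -0.6},{"slide": [0,0,0.004],"spin": 0,"gripper": -0.6},{"slide": [0,0,0.004],"spin": 0,"gripper": -0.6}]'

```text
t: 26.22
tool_pos: [0.4619, 0.3765, 0.1526]
tool_rot: [-2.491, -1.914, 0.0]
contact_force: [-0.6, -0.5, -0.8]
opening: 0.0285
grip_force: 29.8
```

Entered freely. A little further, until it bottoms.

Request:
arm_command --increments '[{"slide": [0,0,0.001],"spin": 0,"gripper": -0.6},{"slide": [0,0,0.0015],"spin": 0,"gripper": -0.6},{"slide": [0,0,0.002],"spin": 0,"gripper": -0.6},{"slide": [0,0,0.002],"spin": 0,"gripper": -0.6}]'

```text
t: 26.55
tool_pos: [0.4623, 0.3769, 0.1522]
tool_rot: [-2.491, -1.914, -0.001]
contact_force: [-2.1, -2.1, 7.2]
opening: 0.0281
grip_force: 30.5
```

Request:
arm_command --increments '[{"slide": [0,0,0.0005],"spin": 0,"gripper": -0.6},{"slide": [0,0,0],"spin": 0,"gripper": 0.3},{"slide": [0,0,0],"spin": 0,"gripper": 0.3},{"slide": [0,0,0],"spin": 0,"gripper": 0.3},{"slide": [0,0,-0.01],"spin": 0,"gripper": 0.3},{"slide": [0,0,-0.04],"spin": 0,"gripper": 0.3},{"slide": [0,0,-0.08],"spin": 0,"gripper": 0.3},{"slide": [0,0,-0.1],"spin": 0,"gripper": 0.3}]'

```text
t: 27.22
tool_pos: [0.463, 0.3772, 0.2557]
tool_rot: [2.491, 1.913, 0.008]
contact_force: [1.8, 0.4, 1.4]
opening: 0.0549
grip_force: 0.0
```

Request:
arm_command --increments '[{"slide": [-0.06,0,-0.04],"spin": 0,"gripper": 0.3},{"slide": [-0.06,0,-0.04],"spin": 0,"gripper": 0.3},{"slide": [-0.06,0,-0.04],"spin": 0,"gripper": 0.3},{"slide": [-0.06,0,-0.04],"spin": 0,"gripper": 0.3},{"slide": [-0.06,0,-0.04],"spin": 0,"gripper": 0.3}]'

```text
t: 27.63
tool_pos: [0.4464, 0.3187, 0.2905]
tool_rot: [-2.491, -1.913, 0.0]
contact_force: [1.2, 0.4, 0.5]
opening: 0.0556
grip_force: 0.0
```

```bash
python3 shot.py f1
```

```text
27.63 [0.4464 0.3187 0.2905] yaw 75.04 dq 0.0273
```

Request:
arm_command --increments '[{"slide": [-0.09,0,0],"spin": 0,"gripper": 0.3},{"slide": [-0.09,0,0],"spin": 0,"gripper": 0.3},{"slide": [-0.09,0,0],"spin": 0,"gripper": 0.3},{"slide": [-0.09,0,0],"spin": 0,"gripper": 0.3},{"slide": [-0.09,0,0],"spin": 0,"gripper": 0.3}]'

```text
t: 28.1
tool_pos: [0.4234, 0.232, 0.29]
tool_rot: [-2.491, -1.913, 0.001]
contact_force: [0.6, 0.1, -0.5]
opening: 0.0557
grip_force: 0.0
```

```bash
python3 shot.py f2; python3 - <<'E'
from relay import *
import pickle
a,b=[pickle.load(open(n+'.pkl','rb')) for n in('f1','f2')]
for v in(80,100,120,140):
    r=[top(d,.093,(.4623,.377),v) for d in(a,b)]; print(v,r, tri(a,r[0][0],b,r[1][0]) if all(x is not None for x in r) else '')
E
```

```text
28.1 [0.4234 0.232  0.29  ] yaw 75.04 dq 0.0245
80 [(array([283.35761589, 128.61754967]), array([0.46217377, 0.37787386, 0.093     ]), (462.1, 377.8), (28.5, 12.6), 162.6), (array([283.82901554,   4.31865285]), array([0.46104973, 0.37245852, 0.093     ]), (460.6, 371.5), (28.5, 7.4), 165.0)] (array([0.46206794, 0.37688762, 0.07550351]), np.float64(0.0003231850869407348))
100 [(array([283.35761589, 128.61754967]), array([0.46217377, 0.37787386, 0.093     ]), (462.1, 377.8), (28.5, 12.6), 162.6), (array([283.92260062,   3.43653251]), array([0.46125196, 0.37296251, 0.093     ]), (460.9, 372.7), (28.5, 4.9), 165.0)] (array([0.4621278 , 0.37697634, 0.07731383]), np.float64(0.0003911432773088446))
120 [(array([283.35761589, 128.61754967]), array([0.46217377, 0.37787386, 0.093     ]), (462.1, 377.8), (28.5, 12.6), 162.6), (array([284.23905724,   3.12121212]), array([0.46151445, 0.37309146, 0.093     ]), (461.0, 373.0), (28.5, 4.3), 165.0)] (array([0.46224934, 0.37698019, 0.07796075]), np.float64(0.0006233149033769931))
140 [(array([283.48327759, 128.7006689 ]), array([0.46225141, 0.37778847, 0.093     ]), (462.1, 377.5), (28.6, 12.0), 165.0), (array([283.92253521,   2.95070423]), array([0.46132852, 0.3732491 , 0.093     ]), (461.1, 373.3), (28.5, 3.7), 165.0)] (array([0.46217761, 0.37696418, 0.07850398]), np.float64(0.00028776397635702205))
```

The relay's top face reads 28.5 x 12.6 mm at yaw 165°, so it is upright and square. The second view cut it off at the image border, so I'll take one more for the height.

Request:
arm_command --increments '[{"slide": [0.05,0,0],"spin": 0,"gripper": 0.3},{"slide": [0.05,0,0],"spin": 0,"gripper": 0.3},{"slide": [0.05,0,0],"spin": 0,"gripper": 0.3},{"slide": [0.05,0,0],"spin": 0,"gripper": 0.3},{"slide": [0.05,0,0],"spin": 0,"gripper": 0.3}]'

```text
t: 28.57
tool_pos: [0.4361, 0.2802, 0.2905]
tool_rot: [2.49, 1.915, -0.001]
contact_force: [-0.6, -0.9, -0.2]
opening: 0.0554
grip_force: 0.0
```

```bash
python3 shot.py f3; python3 - <<'E'
from relay import *
import pickle
a,b=[pickle.load(open(n+'.pkl','rb')) for n in('f1','f3')]
r=[top(d,.093,(.4623,.377),140) for d in(a,b)]; print(r,tri(a,r[0][0],b,r[1][0]))
# black toggle and clamp: breaker's toggle centre, in rail coordinates
C=np.array([.4483,.3195]);u=np.array([np.cos(np.radians(75)),np.sin(np.radians(75))])
for d in(a,b):
    for z,n,X in [(.079,'brk',(.4358,.2765)),(.079,'sup',(.4497,.3291)),(.075,'base',(.4623,.377))]:
        print(n,proj(d,[*X,z]).round(0),'s',round(float((np.array(X)-C)@u)*1000,1))
    m=(d['frame'].max(2)<45).astype(np.uint8); k,l,s,c=cv2.connectedComponentsWithStats(m)
    print([(s[i,:5].tolist(),plane(d,c[i],.085)[0,:2].round(4)) for i in range(1,k) if 100<s[i,4]<3000 and 200<c[i][0]<360])
E
```

```text
28.57 [0.4361 0.2802 0.2905] yaw 75.12 dq 0.0176
[(array([283.48327759, 128.7006689 ]), array([0.46225141, 0.37778847, 0.093     ]), (462.1, 377.5), (28.6, 12.0), 165.0), (array([283.69927007,  73.58394161]), array([0.46214392, 0.3773531 , 0.093     ]), (462.4, 377.2), (28.1, 12.2), 163.5)] (array([0.46221145, 0.37762176, 0.08995272]), np.float64(9.873207213075239e-06))
brk [[284. 247.]] s -44.8
sup [[284. 188.]] s 9.6
base [[284. 128.]] s 59.2
[([274, 233, 21, 30, 425], array([0.4381, 0.28  ]))]
brk [[284. 204.]] s -44.8
sup [[284. 141.]] s 9.6
base [[284.  76.]] s 59.2
[([274, 190, 22, 31, 540], array([0.4377, 0.2778])), ([214, 229, 18, 27, 244], array([0.3743, 0.2581]))]
```

```bash
python3 -c "
from station import order; print(order.finish_job())"
```

```text
the job is handed in; nothing more can be done
None
```

The breaker, power supply and relay base are down on the rail in that order from the feed terminals, and the relay is plugged into the base's socket; I handed the job in at about 29 s, before seeing any verdict.

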